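Close the lens-polish pots and hang up the dial gauge

ROBOT

A 6-joint arm with a two-finger parallel gripper is mounted at the origin on the work surface. World frame = base frame: x ahead of the robot, y to its left, z up, the work surface at z = 0. Lengths are in m, angles in degrees, forces in N, time in s.
With the tool pointing down it reaches from about 0.225 to 0.875 m from the base axis. Payload 3.4 kg.
Tool frame: the origin (TCP) lies between the finger pads; the fingertips stand 14 mm ahead of it and the grasp point (between the pads) lies 5 mm behind it; z points along the fingers, x is the direction in which the jaws open and shut, and the axes are right-handed (so a half turn about z gives the same grasp; the last joint's range is limited). The gripper opens to 85 mm and grips with 20 to 120 N. Pads are 22 mm wide; open, the fingers measure 114 mm over their backs; the gripper's body (76 mm by 85 mm) begins 54 mm behind the grasp point. The pads swing forward as they close: fully open they stand 13 mm farther back than shut.
Start: joints at [-70.359, 15.808, 86.224, -0, 77.962, -6.933], TCP at [0.257, -0.514, 0.245] pointing down, gripper open.
Joint ranges: [-165.64, 165.64], [-43.16, 119.46], [12.63, 154.43], [-67.54, 247.53], [6.08, 155.33], [-154.97, 154.97]. Speed limits (degrees/s): [147.25, 147.25, 180, 180, 180, 180].

INTERFACE

Orientations are given as [roll, pitch, yaw] about the fixed x, y, z axes, in that order (R = Rz(yaw) Ry(pitch) Rx(roll)).
In Python, from cell import r, optics gives the robot as it stands.
- The arm moves only by the tool arm_command, never from a script. Its argument "series" is text: rows parted by semicolons, each of 4 numbers parted by spaces: the shift along the tool's x, y, z normalised to -1 to 1, where 1 is 0.1 m, then the turn about the tool's z normalised to -1 to 1, where 1 is 45 degrees. In form: x y z spin; .... A call has 1 to 8 rows; each row is the pose to reach, as a shift and turn from the pose commanded when the call began, along the tool's axes at that moment; what a row does not reach only later rows make up. A row lasts 1/8 s, in which the tool goes at most 62.5 mm and 10.7 degrees, less where a joint would pass 70% of its speed; a pose out of reach is approached as far as the arm can. A call with a number of a shift or a turn outside -1 to 1 is refused whole. A call with a gripper value outside its range is refused whole. "hand" is the opening, from 0 (shut) to 1 (fully open), set as the call begins (left out, the last holds). The fingers move at their own pace and stop on an object; "grip_force" is the grip in N (left out, the last holds). Time passes only in rows, so rows that repeat a pose let the fingers close. It gives the time, the measured TCP pose, the force and the opening at its end, in the units of the state.
- r.observe(): the state, without advancing time (a new reading comes with each control period).
- optics.capture(name): name is "scene" or "top" or "wrist"; returns a dict with "image" (420x560x3 uint8, red, green, blue), "range_z" (420x560 float32, m along the optical axis (not along the pixel's ray), 0 where there is no reading), "camera_matrix" (3x3 intrinsics, pixels), "dist_coeffs" ([k1, k2, p1, p2, k3] as OpenCV has them; the pictures are not rectified), "R" (3x3) and "t" (3): a world point X has camera coordinates R X + t. Camera axes: x right, y down, z forward; pixel columns grow to the right and rows downward; lengths in m; the calibration is good to about 2 mm. A picture is of the moment at which its call begins.
- r.finish_job(): hands the job in, once; it reports no verdict.
The state is a dict: "time": time; "q": joint angles; "qvel": joint speeds; "joint_efforts": joint torques, N m; "tool_pos": TCP position; "tool_rot": TCP orientation; "contact_force": force on the tool from outside, world axes, zero at the start; "wrist_torque": the same for the moment, N m; "grip_width": opening from 0.0 (shut) to 1.0 (fully open).
Only numpy, scipy, OpenCV 4.12 (cv2) and the standard library are available. Lean on these libraries where they do the work, as an engineer would, in place of code of your own. Each camera call takes 0.05 s, during which the arm holds its last target.

TASK

Close down the lens-polishing bench: screw every lid that is lying out onto a pot of its own, setting it level, turning it back until it drops into the thread and then tightening it clockwise to the stop (a pot without a lid stays open). Also hang the dial gauge by its eye on the arm of the hook stand so that its dial faces outward, away from the post, and leave the other things on the bench where they are.

Things in the scene. Friction and masses are not known exactly. Their poses are not given: they have to be found in the camera images.
- pot_a: one of 3 identical open white pots, fixed upright in a black holder on a 100 mm square base; cannot turn. Origin: centre of the base's underside, z up. Body 70 mm across to z=62, neck 44 across, narrowing to 38 from z=83 to its top at z=88 mm. In it a sprung seal 34 across, top at z=92, yields 4 mm at 2 N/mm. Thread on the neck: see pot_b, pot_c (angles counterclockwise from above, from pot x)
- pot_b: as pot_a. Neck thread: 3 equal ridges, 27 mm outer radius. They start at 0, 120, 240 deg in the pot's frame and run CLOCKWISE 75 deg. Level top at z=84.4 mm; underside slopes down from z=81 at the start to 76.5 at the end. There a rib (2.5 mm thick, centred 77.5 deg clockwise of the start, z 72.5 to 87.5) stops a lid's lug under and on top of the ridge
- pot_c: as pot_a. Between each ridge start (0, 120, 240 deg) and the next rib, counterclockwise, is a gap of about 39 deg. A lid lug centred at 8 to 31 deg (middle 20) drops into it; turned clockwise from there it runs under the ridge and draws the lid down, to the stop near -65 deg. Friction then holds it
- lid_a: one of 2 or 3 identical loose screw lids (absent: None), open side down, 66 mm across, 52 tall, 60 g. Origin: centre of the lower rim, z up. Skirt (inner radius 29.5) z=0 to 18, top plate to z=22, round black grip 34 mm across z=22 to 52. Three lugs inside, at 0, 120, 240 deg from lid x: 6 mm wide, z=3 to 6, reaching in to 23.5 mm radius; black bars on the plate mark them. Any lid fits any pot
- lid_b: as lid_a, may be absent. Height of a lid's origin above the pot's origin: 81 mm when its lugs lie on top of the ridges (then turn it back, counterclockwise, to the ridge start); 74 mm when the lugs have dropped in the gaps and it rests on the seal; about 71 mm when screwed down to the stop
- lid_c: as lid_a, may be absent
- gauge: aluminium dial gauge on its own foot, 150 mm tall, 180 g. Origin: centre of the foot's underside, z up. Foot 46 x 70 x 10 mm (x, y, z); plate 10 mm thick (x -5 to 5), 66 wide (y), to z=70; white graduated dial on its -x face. Above, an eye right through along x: y -12 to 12, z 70 to 108. Over it a finger tab 10 mm thick (x), 44 wide (y), z=108 to 150
- gauge_eye (a point): middle of the upper edge of the gauge's eye, at (0, 0, 108 mm) in the gauge's frame; this edge rests on the hook
- hook: fixed steel hook stand. Origin: centre of the base's underside (100 mm square, 12 thick), z up. Round post 14 mm thick, 215 tall, on the origin; a round arm 8 mm thick runs level from it along the stand's -x at z=200 mm (arm top 204) to x=-80, where its end turns up to z=216. Outward is the stand's -x, away from the post
- case: bystander: black spectacle case, 160 x 60 x 45 mm; origin at the centre of its underside; leave it where it is
- spray: bystander: white spray bottle, 48 mm across, 130 mm tall; origin at the centre of its underside; leave it where it is
- cup: bystander: grey cup, 70 mm across, 50 mm tall; origin at the centre of its underside; leave it where it is
- blank: bystander: glass lens blank, disc 70 mm across, 12 mm thick; origin at the centre of its underside; leave it where it is
- driver: bystander: screwdriver, 160 mm long, lying; origin at mid-length; leave it where it is
- tray: bystander: white open tray, 120 x 90 x 25 mm; origin at the centre of its underside; leave it where it is
- stop: bystander: black cylinder, 44 mm across, 30 mm tall; origin at the centre of its underside; leave it where it is
There are look-alikes about, which are no part of the job. What is shaped like the pot_a but blue, green or purple is not meant.

How it is judged (in metres and radians):
At the end, for the whole second after the job is handed in: Each lid present is on a pot, centred within 5 mm, level within 0.07 rad, its origin under 72 mm above the pot's, at rest. The gauge hangs at rest, eye edge on the arm 12-80 mm from the post axis, within 16 mm sideways, upright within 0.3 rad, dial away from the post, square within 0.5 rad (((horizontal distance between lid_a and pot_a below 0.005 m and z of lid_a in the frame of pot_a between 0.064 and 0.072 m) or (horizontal distance between lid_a and pot_b below 0.005 m and z of lid_a in the frame of pot_b between 0.064 and 0.072 m) or (horizontal distance between lid_a and pot_c below 0.005 m and z of lid_a in the frame of pot_c between 0.064 and 0.072 m)) and angle between each of lid_a, lid_b, lid_c's own z axis and vertical below 0.07 rad and linear speed of each of lid_a, lid_b, lid_c below 0.02 m/s and ((horizontal distance between lid_b and pot_a below 0.005 m and z of lid_b in the frame of pot_a between 0.064 and 0.072 m) or (horizontal distance between lid_b and pot_b below 0.005 m and z of lid_b in the frame of pot_b between 0.064 and 0.072 m) or (horizontal distance between lid_b and pot_c below 0.005 m and z of lid_b in the frame of pot_c between 0.064 and 0.072 m)) and ((horizontal distance between lid_c and pot_a below 0.005 m and z of lid_c in the frame of pot_a between 0.064 and 0.072 m) or (horizontal distance between lid_c and pot_b below 0.005 m and z of lid_c in the frame of pot_b between 0.064 and 0.072 m) or (horizontal distance between lid_c and pot_c below 0.005 m and z of lid_c in the frame of pot_c between 0.064 and 0.072 m)) and x of gauge_eye in the frame of hook between -0.08 and -0.012 m and y of gauge_eye in the frame of hook between -0.016 and 0.016 m and z of gauge_eye in the frame of hook between 0.196 and 0.214 m and x of hook in the frame of gauge above 0 m and angle between the x axis of gauge and the x axis of hook, either way round below 0.5 rad and angle between gauge's own z axis and vertical below 0.3 rad and linear speed of gauge below 0.04 m/s); the robot touches nothing.
It fails at once if a bystander is shoved more than 50 mm from its place (distance of any of case, spray, cup, blank, driver, tray, stop from where it was at the start of the episode above 0.05 m).
Of lid_a, lid_b, lid_c only 2 to 3 are there at a start; the rules pass over those that are not, and their reading is None.
At some moment in a run one of lid_a, lid_b, lid_c may be knocked a few centimetres aside while the robot is not near it.
It also fails if it takes over 210 s, if anything falls off the work surface, if the arm or the gripper's body presses on something with over 40 N, if the wrist force passes 120 N, or if a joint passes its speed limit or range.

## Working session

There is one attempt and no reset: what is moved stays moved. The work goes in short steps, Python scripts to look and compute and a tool call to move; the robot and the scene stay as the last step left them, time stands still between calls to the robot, and variables do not carry over. Pictures are saved under pics/ and viewed, and the job is handed in when it is done.

Besides the shell and the picture viewer there is one more tool, called after ">>>" as name(argument=value, ...), one argument or row to a line, values as JSON. arm_command: Moves the arm, as the interface text tells. Its arguments: {"type":"object","properties":{"series":{"type":"string"},"hand":{"type":"number"},"grip_force":{"type":"number"}},"required":["series"]}

```bash
ls; mkdir -p pics; cat > h.py <<'E'
import numpy as np, cv2
from cell import r, optics
def cap(n):
    return optics.capture(n)
def save(c,name):
    cv2.imwrite('pics/'+name,c['image'][:,:,::-1])
def world(c):
    K=c['camera_matrix'];h,w=c['range_z'].shape
    u,v=np.meshgrid(np.arange(w),np.arange(h))
    p=cv2.undistortPoints(np.stack([u,v],-1).reshape(-1,1,2).astype(np.float64),np.array(K),np.array(c['dist_coeffs'])).reshape(h,w,2)
    z=c['range_z'].astype(float)
    X=np.dstack([p[...,0]*z,p[...,1]*z,z])
    W=(X-np.array(c['t']))@np.array(c['R'])
    W[z==0]=np.nan
    return W
E
python3 - <<'E'
from h import *
s=r.observe();print({k:np.round(v,3).tolist() for k,v in s.items()})
import pickle
for n in('scene','top','wrist'):
    c=cap(n);save(c,n+'0.png');pickle.dump(c,open(n+'0.pkl','wb'));print(n,np.round(-np.array(c['R']).T@c['t'],3),np.round(c['camera_matrix'],1).tolist())
E
```

```text
pics
{'time': 0.0, 'q': [-70.359, 15.849, 86.297, 0.002, 77.964, -6.933], 'qvel': [0.034, -0.028, -0.034, 0.056, 0.015, -0.032], 'joint_efforts': [-0.0, -41.678, -24.58, -0.0, 0.011, 0.0], 'tool_pos': [0.257, -0.514, 0.244], 'tool_rot': [-179.985, 0.11, -63.426], 'contact_force': [0.381, -0.681, -0.8], 'wrist_torque': [0.012, 0.007, 0.01], 'grip_width': 1.0}
scene [1.228 0.533 0.745] [[439.1, 0.0, 281.9], [0.0, 439.1, 203.5], [0.0, 0.0, 1.0]]
top [ 0.264 -0.078  1.403] [[459.0, 0.0, 274.1], [0.0, 459.0, 212.6], [0.0, 0.0, 1.0]]
wrist [ 0.327 -0.481  0.373] [[303.0, 0.0, 274.5], [0.0, 303.0, 210.6], [0.0, 0.0, 1.0]]
```

View pics/top0.png

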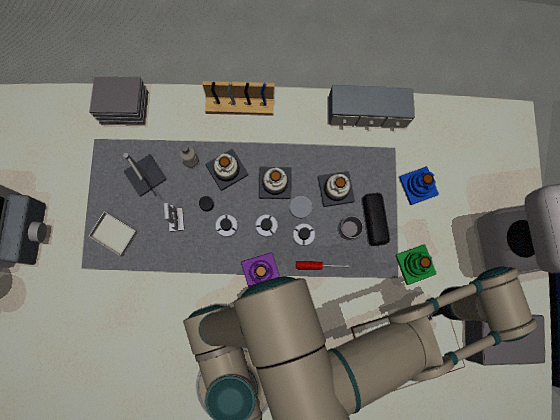

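View pics/scene0.png

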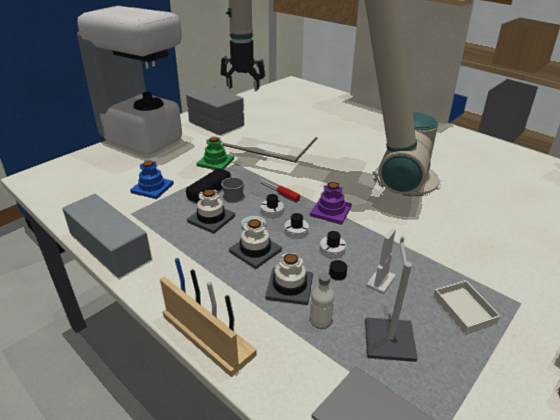

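View pics/wrist0.png

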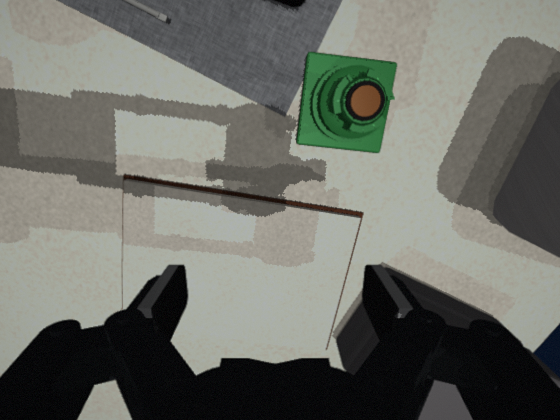

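Top view: white pots are at (225,163), (275,178) and (339,186). The lids, white with a black grip, are at (227,226), (266,225) and (304,234). The hook stand is at (145,172) and the gauge at (174,218). 

Could be confused: the blue (419,183), green (416,262) and purple (262,268) pots; the stop (206,203), like a lid grip; the cup (350,228) and blank (301,206), like a lid. By colour and shape I choose the white pots and white lids, and check them in a crop.

```bash
python3 - <<'E'
from h import *
import pickle
c=pickle.load(open('top0.pkl','rb'));W=world(c)
im=c['image'][135:285,80:400]
cv2.imwrite('pics/crop0.png',cv2.resize(im,(800,375),interpolation=cv2.INTER_CUBIC)[:,:,::-1])
im=c['image'][140:250,110:230]
cv2.imwrite('pics/crop0b.png',cv2.resize(im,(640,586),interpolation=cv2.INTER_CUBIC)[:,:,::-1])
for n,(u,v) in dict(pa=(225,163),pb=(275,178),pc=(339,186),la=(227,226),lb=(266,225),lc=(304,234),hook=(130,158),ga=(170,215)).items():
    P=W[v-25:v+26,u-25:u+26].reshape(-1,3);print(n,np.round(W[v,u],3))
    if n[0] in'l':
        m=(P[:,2]>.045)&(P[:,2]<.056)
        m2=(P[:,2]>.019)&(P[:,2]<.026)
        print(' grip',m.sum(),np.round(np.median(P[m],0),4),np.round((P[m].max(0)+P[m].min(0))/2,4),'plate',m2.sum(),np.round((P[m2].max(0)+P[m2].min(0))/2,4))
    if n[0]=='p':
        m=(P[:,2]>.089)
        m2=(P[:,2]>.05)
        print(' seal',m.sum(),np.round(np.median(P[m],0),4),np.round((P[m].max(0)+P[m].min(0))/2,4),P[m].max(0)-P[m].min(0))
E
```

```text
pa [0.651 0.047 0.093]
 seal 114 [0.6563 0.0492 0.0928] [0.6554 0.0491 0.0944] [0.04349897 0.03832625 0.01066605]
pb [ 0.61  -0.102  0.092]
 seal 113 [ 0.6174 -0.1045  0.0924] [ 0.6162 -0.1035  0.0938] [0.05122098 0.03820936 0.00953852]
pc [ 0.592 -0.292  0.094]
 seal 120 [ 0.6041 -0.2933  0.0927] [ 0.6053 -0.2923  0.0946] [0.04908694 0.04830797 0.01112296]
la [0.469 0.036 0.051]
 grip 100 [0.4755 0.0417 0.0518] [0.4762 0.0409 0.0508] plate 200 [0.4974 0.0584 0.0225]
lb [ 0.476 -0.08   0.049]
 grip 93 [ 0.4814 -0.08    0.0518] [ 0.4804 -0.0813  0.0504] plate 193 [ 0.4802 -0.0814  0.0226]
lc [ 0.451 -0.193  0.057]
 grip 98 [ 0.4563 -0.1964  0.052 ] [ 0.4563 -0.1955  0.0504] plate 200 [ 0.4793 -0.1948  0.0225]
hook [0.628 0.301 0.195]
ga [0.486 0.195 0.117]
```

View pics/crop0.png

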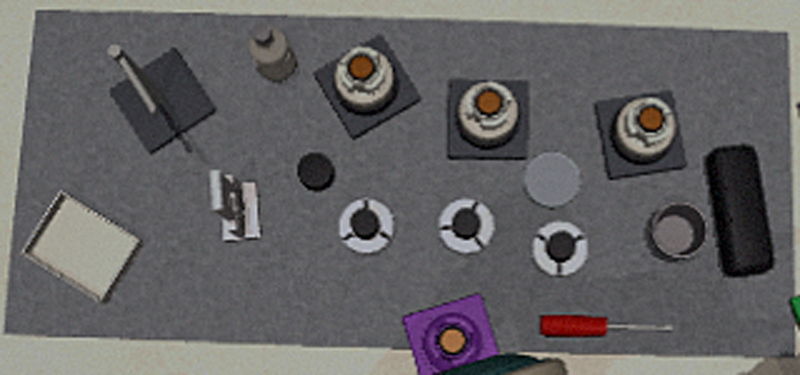

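View pics/crop0b.png

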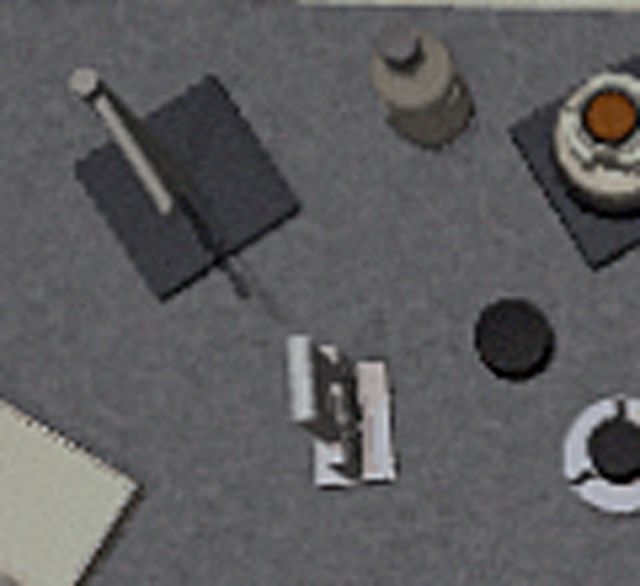

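```bash
cat >> h.py <<'E'
from scipy.spatial.transform import Rotation as Ro
def to(x,y,z,yaw=None,cur=None):
    """shift needed in units"""
    s=r.observe(); p=np.array(s['tool_pos']); R=Ro.from_euler('xyz',s['tool_rot'],degrees=True).as_matrix()
    # assume nominal tool down
    cy=s['tool_rot'][2]; Rn=Ro.from_euler('xyz',[180,0,cy],degrees=True).as_matrix()
    d=Rn.T@(np.array([x,y,z])-p)
    sp=0 if yaw is None else -((yaw-cy+180)%360-180)
    print('t',round(s['time'],2),'pos',np.round(p,4),'yaw',round(cy,2),'q6',round(s['q'][5],1),'shift',np.round(d*10,3),'spin',round(sp/45,3),'F',np.round(s['contact_force'],1),'T',np.round(s['wrist_torque'],2),'g',round(s['grip_width'],3))
E
python3 - <<'E'
from h import *
import pickle
c=pickle.load(open('wrist0.pkl','rb'));print(np.round(c['R'],3))
to(.43,-.2,.3,-90)
E
```

```text
[[ 0.447 -0.895 -0.002]
 [-0.854 -0.427  0.297]
 [-0.267 -0.131 -0.955]]
t 0.15 pos [ 0.2571 -0.5139  0.2447] yaw -63.43 q6 -6.9 shift [-2.034 -2.951 -0.553] spin 0.591 F [ 1.1  0.2 -0.7] T [-0.06  0.04 -0.03] g 1.002
```

>>> arm_command(
  series="-0.35 -0.5 -0.3 0.25; -0.7 -1 -0.55 0.5; -0.7 -1 -0.55 0.59",
)

```text
time: 0.52
tool_pos: [0.3169, -0.4044, 0.3023]
tool_rot: [-179.9, -0.1, -90.0]
contact_force: [-0.4, -0.3, -0.5]
grip_width: 0.998
```

```bash
python3 -c "
from h import *
to(.43,-.2,.3,-90)"
```

```text
t 0.53 pos [ 0.3169 -0.4044  0.3023] yaw -89.99 q6 30.3 shift [-2.044 -1.131  0.023] spin 0.0 F [-0.4 -0.3 -0.5] T [-0.06 -0.03 -0.02] g 0.998
```

>>> arm_command(
  series="-0.5 -0.5 0 0; -1 -1 0 0; -1 -1 0 0",
)

```text
time: 0.9
tool_pos: [0.417, -0.3042, 0.3002]
tool_rot: [-180.0, 0.1, -89.8]
contact_force: [0.2, -0.8, -0.4]
grip_width: 1.001
```

>>> arm_command(
  series="-0.5 -0.1 0 0; -1 -0.1 0 0; -1 -0.1 0 0",
)

```text
time: 1.27
tool_pos: [0.4245, -0.2045, 0.3003]
tool_rot: [180.0, 0.0, -89.8]
contact_force: [0.3, 0.2, 0.7]
grip_width: 0.998
```

```bash
python3 -c "
from h import *
import pickle
to(.43,-.2,.3,-90)
c=cap('wrist');save(c,'w1.png');pickle.dump(c,open('w1.pkl','wb'))"
```

```text
t 1.27 pos [ 0.4245 -0.2045  0.3003] yaw -89.78 q6 55.6 shift [-0.044 -0.056  0.003] spin 0.005 F [0.3 0.2 0.7] T [-0.04  0.03 -0.02] g 0.998
```

View pics/w1.png

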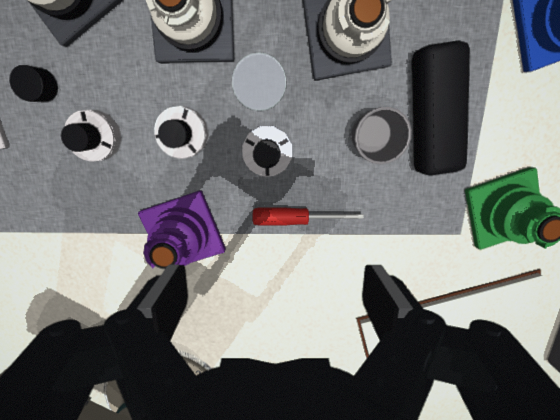

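>>> arm_command(
  series="0 -0.5 0 0; 0 -1 -0.2 0; 0 -1 -0.2 0",
)

```text
time: 1.7
tool_pos: [0.5287, -0.2093, 0.3204]
tool_rot: [-179.9, -0.1, -90.0]
contact_force: [-0.8, -1.2, 0.6]
grip_width: 1.002
```

```bash
python3 -c "
from h import *
import pickle
to(.43,-.2,.3,-90)
c=cap('wrist');save(c,'w2.png');pickle.dump(c,open('w2.pkl','wb'))"
```

```text
t 1.7 pos [ 0.5287 -0.2093  0.3204] yaw -89.98 q6 61.4 shift [-0.094  0.987  0.204] spin 0.0 F [-0.8 -1.2  0.6] T [-0.   -0.01 -0.03] g 1.002
```

View pics/w2.png

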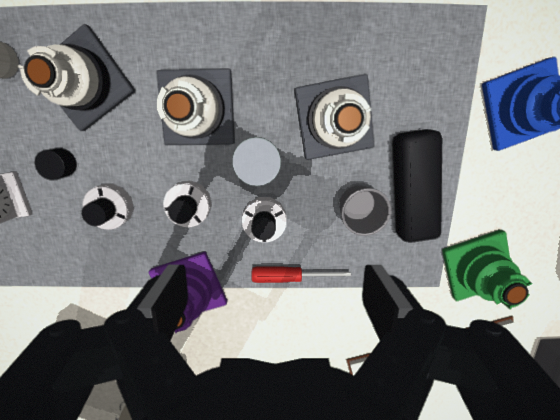

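>>> arm_command(
  series="-0.5 -0.2 0 0; -1 -0.2 0 0; -1 -0.2 0 0",
)

```text
time: 2.12
tool_pos: [0.5437, -0.1051, 0.32]
tool_rot: [179.9, 0.0, -89.8]
contact_force: [0.4, -1.0, -0.5]
grip_width: 0.997
```

>>> arm_command(
  series="-0.5 0 0 0; -1 0 0 0; -1 0 0 0",
)

```text
time: 2.5
tool_pos: [0.5441, -0.0059, 0.3202]
tool_rot: [180.0, 0.0, -89.8]
contact_force: [0.8, -1.2, -0.1]
grip_width: 1.001
```

```bash
python3 -c "
from h import *
import pickle
to(.43,-.2,.3,-90)
c=cap('wrist');save(c,'w3.png');pickle.dump(c,open('w3.pkl','wb'))"
```

```text
t 2.5 pos [ 0.5441 -0.0059  0.3202] yaw -89.84 q6 81.9 shift [1.938 1.147 0.202] spin 0.004 F [ 0.8 -1.2 -0.1] T [-0.03  0.03  0.03] g 1.001
```

View pics/w3.png

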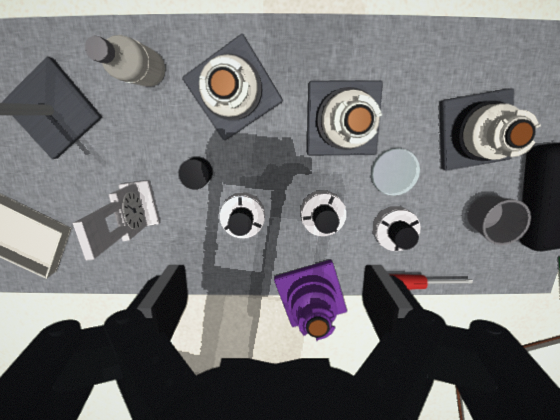

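```bash
cat > pots.py <<'E'
from h import *
import pickle
from scipy.optimize import minimize
def pot(W,g):
    P=W.reshape(-1,3);P=P[np.isfinite(P[:,0])]
    P=P[np.hypot(P[:,0]-g[0],P[:,1]-g[1])<.08]
    B=P[(P[:,2]>.004)]
    s=P[(P[:,2]>.0895)&(P[:,2]<.096)]
    (c1,r1)=cv2.minEnclosingCircle((s[:,:2]*1000).astype(np.float32))
    # threads
    T=P[(P[:,2]>.080)&(P[:,2]<.0895)]
    (c2,r2)=cv2.minEnclosingCircle((T[:,:2]*1000).astype(np.float32))
    print('seal n',len(s),np.round(s.mean(0),4),np.round(c1,1),round(r1,1),'thread',len(T),np.round(c2,1),round(r2,1))
    # base
    b=P[(P[:,2]>.002)&(P[:,2]<.03)&(np.hypot(P[:,0]-g[0],P[:,1]-g[1])<.072)]
    print('base z med',np.median(b[:,2]))
    rect=cv2.minAreaRect((b[:,:2]*1000).astype(np.float32));print('base',np.round(rect[0],1),np.round(rect[1],1),round(rect[2],1))
    return P,np.array(c2)/1000
def prof(P,c):
    d=P[:,:2]-c;rr=np.hypot(d[:,0],d[:,1]);a=np.degrees(np.arctan2(d[:,1],d[:,0]))%360
    out=[]
    for k in range(0,360,6):
        m=(rr>.0232)&(rr<.027)&(a>=k)&(a<k+6)
        out.append('%d:%s'%(k+3,int(round(1000*np.median(P[m,2]))) if m.sum() else '-'))
    print(' '.join(out))
if __name__=='__main__':
    for f in('w2','w3'):
        W=world(pickle.load(open(f+'.pkl','rb')))
        for n,g in dict(pa=(.656,.049),pb=(.617,-.104),pc=(.605,-.293)).items():
            print(f,n)
            P,c=pot(W,g);prof(P,c)
E
python3 pots.py
```

```text
w2 pa
seal n 825 [0.6572 0.049  0.0924] [657.1  51.5] 20.2 thread 992 [656.5  50.1] 28.3
base z med 0.01414835583510773
base [655.7  43.2] [132.1 140.7] 74.1
3:85 9:84 15:85 21:85 27:84 33:84 39:- 45:- 51:- 57:- 63:- 69:87 75:88 81:86 87:85 93:85 99:84 105:85 111:85 117:84 123:86 129:85 135:85 141:84 147:85 153:83 159:60 165:60 171:62 177:60 183:61 189:62 195:78 201:79 207:82 213:63 219:81 225:71 231:81 237:65 243:84 249:64 255:73 261:84 267:62 273:84 279:62 285:62 291:62 297:62 303:62 309:62 315:81 321:63 327:85 333:85 339:85 345:84 351:86 357:85
w2 pb
seal n 801 [ 0.6188 -0.1035  0.0925] [ 614.4 -102.4] 22.4 thread 869 [ 619.2 -102.6] 27.7
base z med 0.014008347340071574
base [ 618.6 -103.4] [139.3 142.6] 5.0
3:84 9:- 15:- 21:60 27:61 33:- 39:85 45:88 51:85 57:84 63:84 69:85 75:85 81:85 87:84 93:85 99:84 105:84 111:85 117:85 123:85 129:- 135:- 141:60 147:- 153:- 159:87 165:88 171:85 177:84 183:85 189:85 195:84 201:83 207:84 213:84 219:80 225:83 231:84 237:73 243:62 249:62 255:62 261:61 267:62 273:61 279:77 285:82 291:62 297:84 303:84 309:85 315:85 321:84 327:84 333:85 339:84 345:85
[... 1556 characters left out ...]
:85 243:- 249:- 255:- 261:- 267:- 273:- 279:88 285:86 291:85 297:85 303:85 309:85 315:85 321:85 327:84 333:85 339:85 345:85 351:84 357:73
w3 pc
seal n 702 [ 0.605  -0.2942  0.0922] [ 604.6 -294.9] 18.8 thread 855 [ 605.4 -295.2] 27.8
base z med 0.013997229272520954
base [ 606.7 -288.9] [131.7 141. ] 85.9
3:62 9:82 15:62 21:62 27:62 33:61 39:61 45:61 51:78 57:80 63:80 69:81 75:63 81:80 87:79 93:82 99:83 105:63 111:82 117:82 123:63 129:81 135:61 141:61 147:62 153:61 159:61 165:62 171:81 177:61 183:73 189:83 195:84 201:85 207:84 213:85 219:84 225:85 231:85 237:85 243:85 249:85 255:- 261:- 267:- 273:- 279:- 285:- 291:88 297:86 303:84 309:85 315:85 321:85 327:84 333:85 339:84 345:62 351:84 357:84
```

```bash
cat > base.py <<'E'
from h import *
import pickle
from scipy.optimize import minimize
def sq(P,g,h,band=.004,half=.05,hole=0.0):
    P=P[np.isfinite(P[:,0])]
    q=P[(abs(P[:,2]-h)<band)&(np.hypot(P[:,0]-g[0],P[:,1]-g[1])<.078)][:,:2]
    o=P[(P[:,2]<h-band-.001)&(np.hypot(P[:,0]-g[0],P[:,1]-g[1])<.078)][:,:2]
    def f(v):
        c,s=np.cos(v[2]),np.sin(v[2])
        def e(X):
            d=(X-v[:2]);a=np.abs(d@np.array([[c,-s],[s,c]]));return np.max(a,1)-half
        return (np.clip(e(q),0,.01)**1).sum()+(np.clip(-e(o),0,.01)).sum()
    best=min((minimize(f,[g[0],g[1],a],method='Nelder-Mead',options=dict(initial_simplex=[[g[0],g[1],a],[g[0]+.006,g[1],a],[g[0],g[1]+.006,a],[g[0],g[1],a+.15]])) for a in np.radians([0,22,45,67])),key=lambda x:x.fun)
    return np.round(best.x[:2],4),round(np.degrees(best.x[2])%90,1),round(best.fun,3),len(q),len(o)
if __name__=='__main__':
    for f in('w2','w3','top0'):
        W=world(pickle.load(open(f+'.pkl','rb'))).reshape(-1,3)
        for n,g in dict(pa=(.656,.049),pb=(.617,-.104),pc=(.605,-.293)).items():
            print(f,n,sq(W,g,.014))
E
python3 base.py
```

```text
w2 pa (array([0.6576, 0.0508]), np.float64(32.5), np.float64(0.088), 2079, 4089)
w2 pb (array([ 0.6192, -0.1023]), np.float64(0.9), np.float64(0.393), 2274, 4409)
w2 pc (array([ 0.6055, -0.2955]), np.float64(10.7), np.float64(0.003), 2278, 4447)
w3 pa (array([0.6575, 0.0507]), np.float64(32.8), np.float64(0.003), 2498, 4791)
w3 pb (array([ 0.6186, -0.1032]), np.float64(1.3), np.float64(0.418), 2275, 4394)
w3 pc (array([ 0.605 , -0.2957]), np.float64(10.2), np.float64(0.086), 1927, 3591)
top0 pa (array([0.6574, 0.0495]), np.float64(32.7), np.float64(0.101), 358, 850)
top0 pb (array([ 0.6187, -0.1038]), np.float64(0.3), np.float64(0.154), 354, 876)
top0 pc (array([ 0.6057, -0.2967]), np.float64(10.7), np.float64(0.059), 357, 885)
```

```bash
cat > lids.py <<'E'
from h import *
import pickle
def lids(c,gs):
    W=world(c);I=c['image'].astype(float).mean(2)
    for n,g in gs.items():
        d=W[...,:2]-np.array(g);rr=np.hypot(d[...,0],d[...,1])
        grip=(abs(W[...,2]-.052)<.003)&(rr<.035)
        G=W[grip]
        if grip.sum()<20: print(n,'none');continue
        cen=np.median(G,0)[:2]
        al=(W[...,2]>.012)&(rr<.05)
        (cc,R)=cv2.minEnclosingCircle((G[:,:2]*1000).astype(np.float32))
        (c2,R2)=cv2.minEnclosingCircle((W[al][:,:2]*1000).astype(np.float32))
        ce=G[:,:2].mean(0)
        d=W[...,:2]-ce;rr=np.hypot(d[...,0],d[...,1])
        pl=(abs(W[...,2]-.022)<.004)&(rr>.021)&(rr<.031)
        a=np.degrees(np.arctan2(d[...,1],d[...,0]))[pl];v=I[pl]
        # score per angle mod 120
        sc=[]
        for k in range(120):
            m=np.abs((a-k+60)%120-60)<6
            sc.append(np.mean(np.minimum(v[m],200)) if m.sum()>3 else 999)
        k=int(np.argmin(sc))
        # weighted refine using dark px
        thr=(np.min(sc)+np.median(v))/2
        dk=(v<110); dd=(a[dk]-k+60)%120-60; dd=dd[abs(dd)<15]
        print(n,'grip mean',np.round(ce,4),'circ',np.round(cc,1),round(R,1),'all',np.round(c2,1),round(R2,1),'bar',k,round(float(k+np.median(dd)),1) if len(dd) else None,len(dd),'min/med',round(min(sc)),round(np.median(v)))
if __name__=='__main__':
    for f in('w2','w3','top0'):
        print(f);lids(pickle.load(open(f+'.pkl','rb')),dict(la=(.478,.041),lb=(.482,-.08),lc=(.458,-.196)))
E
python3 lids.py
```

```text
w2
la grip mean [0.4784 0.0406] circ [478.4  41.6] 17.8 all [478.4  41.6] 34.2 bar 5 4.0 50 min/med 81 216
lb grip mean [ 0.4822 -0.0798] circ [481.7 -79.7] 17.6 all [481.9 -79.9] 34.2 bar 96 96.7 51 min/med 75 226
lc grip mean [ 0.4577 -0.1947] circ [ 457.  -194.5] 17.4 all [ 457.5 -194.8] 33.8 bar 61 60.5 46 min/med 82 224
w3
la grip mean [0.4785 0.0418] circ [477.8  42.2] 17.5 all [478.4  41.9] 33.7 bar 4 3.3 48 min/med 81 232
lb grip mean [ 0.4822 -0.0796] circ [481.7 -79.7] 17.6 all [482.1 -79.4] 33.8 bar 98 98.2 48 min/med 73 219
lc grip mean [ 0.4573 -0.1937] circ [ 456.9 -194.5] 17.9 all [ 457.3 -194. ] 34.2 bar 62 59.9 54 min/med 80 230
top0
la grip mean [0.4763 0.0408] circ [476.3  41.2] 17.2 all [476.6  41.2] 34.0 bar 3 4.1 11 min/med 72 176
lb grip mean [ 0.4826 -0.081 ] circ [480.6 -81.3] 17.0 all [481.  -81.3] 34.4 bar 98 97.9 11 min/med 69 176
lc grip mean [ 0.4566 -0.1964] circ [ 456.4 -195.4] 17.3 all [ 456.  -195.6] 34.0 bar 60 60.5 10 min/med 72 175
```

```bash
python3 -c "
from h import *
to(.4783,.0416,.12,-70)"
```

```text
t 2.55 pos [ 0.5444 -0.0075  0.3202] yaw -89.93 q6 81.9 shift [-0.492  0.661  2.002] spin -0.443 F [-0.6 -0.5  0.4] T [-0.03  0.05 -0.01] g 1.001
```

>>> arm_command(
  series="-0.25 0.33 0.5 -0.2; -0.49 0.66 1 -0.44; -0.49 0.66 1 -0.44",
  hand=0.7,
  grip_force=60,
)

```text
time: 2.92
tool_pos: [0.4711, 0.0413, 0.215]
tool_rot: [179.2, 0.3, -70.2]
contact_force: [0.9, -0.5, 0.9]
grip_width: 0.696
```

```bash
python3 -c "
from h import *
to(.4783,.0416,.1,-70)
c=cap('wrist');save(c,'w4.png');lids_=__import__('lids').lids;lids_(c,dict(la=(.478,.041),lb=(.482,-.08),lc=(.458,-.196)))"
```

```text
t 2.92 pos [0.4711 0.0413 0.215 ] yaw -70.22 q6 66.9 shift [ 0.022 -0.069  1.15 ] spin -0.005 F [ 0.9 -0.5  0.9] T [-0.01 -0.08 -0.02] g 0.696
la grip mean [0.4783 0.0422] circ [477.8  42. ] 17.6 all [478.  41.] 50.0 bar 4 4.9 209 min/med 39 124
lb grip mean [ 0.4818 -0.0791] circ [481.6 -79.7] 17.4 all [481.5 -79.2] 34.1 bar 99 98.1 78 min/med 78 234
lc grip mean [ 0.4573 -0.1934] circ [ 457.1 -194.3] 18.3 all [ 457.  -193.6] 34.0 bar 61 61.0 88 min/med 75 225
```

View pics/w4.png

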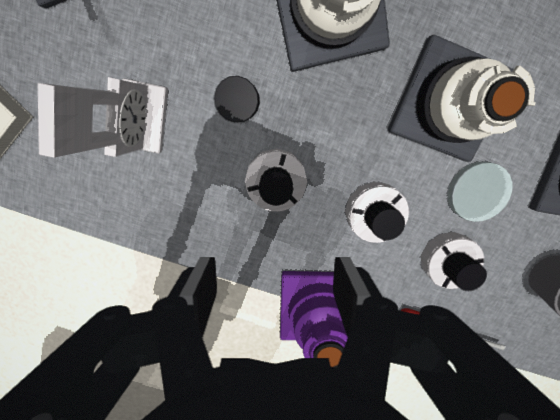

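>>> arm_command(
  series="0 0 0.5 0; 0 0 1 0; 0 0 1 0; 0 0 1 0",
)

```text
time: 3.48
tool_pos: [0.482, 0.0409, 0.1224]
tool_rot: [-179.8, -0.1, -70.3]
contact_force: [0.2, -0.1, 1.2]
grip_width: 0.701
```

```bash
python3 -c "
from h import *
to(.4781,.0418,.04,-70)"
```

```text
t 3.48 pos [0.482  0.0409 0.1224] yaw -70.27 q6 66.9 shift [-0.021  0.034  0.824] spin -0.006 F [ 0.2 -0.1  1.2] T [-0.    0.02 -0.02] g 0.701
```

>>> arm_command(
  series="-0.02 0.03 0.35 0; -0.02 0.03 0.5 0; -0.02 0.03 0.5 0",
)

```text
time: 3.85
tool_pos: [0.4774, 0.0425, 0.0717]
tool_rot: [-179.9, -0.1, -70.2]
contact_force: [0.8, 0.2, 0.1]
grip_width: 0.696
```

```bash
python3 -c "
from h import *
to(.4781,.0418,.04,-70)"
```

```text
t 3.85 pos [0.4774 0.0425 0.0717] yaw -70.2 q6 67.0 shift [ 0.009 -0.004  0.317] spin -0.004 F [0.8 0.2 0.1] T [-0.06  0.02  0.03] g 0.696
```

>>> arm_command(
  series="0.01 0 0.2 0; 0.01 0 0.31 0; 0.01 0 0.31 0; 0.01 0 0.31 0",
)

```text
time: 4.35
tool_pos: [0.4768, 0.042, 0.0401]
tool_rot: [-179.9, -0.0, -70.2]
contact_force: [-0.2, -0.9, -0.3]
grip_width: 0.699
```

>>> arm_command(
  series="0 0 0 0; 0 0 0 0; 0 0 0 0; 0 0 0 0; 0 0 0 0",
  hand=0,
)

```text
time: 4.97
tool_pos: [0.4766, 0.042, 0.0401]
tool_rot: [-179.9, -0.0, -70.2]
contact_force: [-0.5, -0.9, 4.9]
grip_width: 0.377
```

```bash
python3 -c "
from h import *
to(.4781,.0418,.04,-70)
c=cap('wrist');save(c,'w5.png')"
```

```text
t 4.97 pos [0.4766 0.042  0.0401] yaw -70.17 q6 66.9 shift [ 0.007 -0.014  0.001] spin -0.004 F [-0.5 -0.9  4.9] T [ 0.01  0.12 -0.02] g 0.377
```

View pics/w5.png

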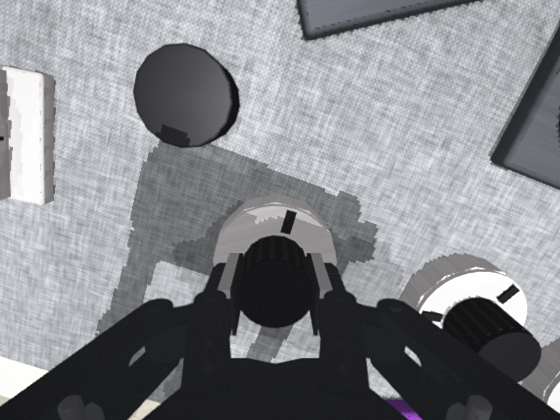

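>>> arm_command(
  series="0 0 -0.5 0; 0 0 -1 0; 0 0 -1 0",
)

```text
time: 5.4
tool_pos: [0.4789, 0.0419, 0.143]
tool_rot: [-179.5, -0.2, -70.2]
contact_force: [0.6, 0.3, -1.4]
grip_width: 0.374
```

```bash
python3 -c "
from h import *
to(.6574,.0506,.17,-21.5)"
```

```text
t 5.4 pos [0.4789 0.0419 0.143 ] yaw -70.17 q6 66.9 shift [ 0.524 -1.708 -0.27 ] spin -1.082 F [ 0.6  0.3 -1.4] T [0.05 0.   0.  ] g 0.374
```

>>> arm_command(
  series="0.1 -0.3 -0.3 -0.2; 0.2 -0.6 -0.3 -0.4; 0.26 -0.85 -0.3 -0.6; 0.26 -0.85 -0.3 -0.6",
)

```text
time: 5.9
tool_pos: [0.5656, 0.0464, 0.1677]
tool_rot: [179.9, 0.1, -43.2]
contact_force: [0.3, 0.1, -0.3]
grip_width: 0.376
```

```bash
python3 -c "
from h import *
to(.6574,.0506,.17,-21.5)"
```

```text
t 5.9 pos [0.5656 0.0464 0.1677] yaw -43.23 q6 40.9 shift [ 0.64  -0.659 -0.023] spin -0.483 F [ 0.3  0.1 -0.3] T [-0.05  0.08 -0.01] g 0.376
```

>>> arm_command(
  series="0.32 -0.33 0 -0.24; 0.64 -0.66 0 -0.48; 0.64 -0.66 0 -0.48; 0.64 -0.66 0 -0.48; 0.64 -0.66 0 -0.48",
)

```text
time: 6.52
tool_pos: [0.6548, 0.0507, 0.169]
tool_rot: [180.0, 0.1, -21.6]
contact_force: [-0.2, 0.0, -0.7]
grip_width: 0.381
```

```bash
python3 -c "
from h import *
to(.6574,.0506,.17,-21.5)
c=cap('wrist');save(c,'w6.png')"
```

```text
t 6.53 pos [0.6548 0.0507 0.169 ] yaw -21.64 q6 20.0 shift [ 0.025 -0.008 -0.01 ] spin -0.003 F [-0.2  0.  -0.7] T [ 0.01 -0.02  0.02] g 0.381
```

View pics/w6.png

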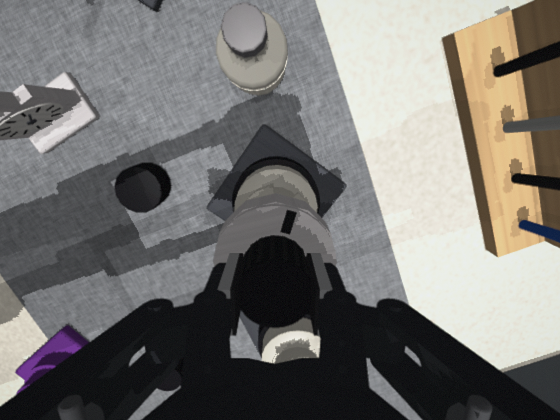

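```bash
cat > rep.py <<'E'
from h import *
import sys
a=[float(x) for x in sys.argv[1:5]]
for i in range(4): s=r.observe();print(np.round(s['tool_pos'],4),end=' ')
to(*a)
E
python3 rep.py .657 .0497 .135 -21.5
```

```text
[0.6551 0.0508 0.1693] [0.6551 0.0508 0.1693] [0.6551 0.0508 0.1693] [0.6551 0.0508 0.1693] t 6.58 pos [0.6551 0.0508 0.1693] yaw -21.63 q6 20.0 shift [0.022 0.003 0.343] spin -0.003 F [-0.  -0.2 -0.7] T [ 0.02  0.01 -0.03] g 0.38
```

>>> arm_command(
  series="0.022 0 0.2 0; 0.022 0 0.34 0; 0.022 0 0.34 0; 0.022 0 0.34 0",
)

```text
time: 7.08
tool_pos: [0.6588, 0.05, 0.1358]
tool_rot: [-180.0, -0.0, -21.6]
contact_force: [0.5, -0.4, -0.2]
grip_width: 0.379
```

```bash
python3 rep.py .657 .0497 .114 -21.5
```

```text
[0.6588 0.05   0.1358] [0.6588 0.05   0.1358] [0.6588 0.05   0.1358] [0.6588 0.05   0.1358] t 7.08 pos [0.6588 0.05   0.1358] yaw -21.58 q6 19.9 shift [-0.016  0.009  0.218] spin -0.002 F [ 0.5 -0.4 -0.2] T [ 0.05 -0.02  0.04] g 0.379
```

>>> arm_command(
  series="-0.012 0.005 0.08 0; -0.012 0.005 0.15 0; -0.012 0.005 0.2 0; -0.012 0.005 0.21 0; -0.012 0.005 0.21 0",
)

```text
time: 7.7
tool_pos: [0.6571, 0.0499, 0.1141]
tool_rot: [180.0, 0.0, -21.6]
contact_force: [-0.7, 0.3, -0.7]
grip_width: 0.375
```

```bash
python3 rep.py .657 .0497 .114 -21.5; python3 -c "
from h import *
c=cap('wrist');save(c,'w7.png')"
```

```text
[0.6571 0.0499 0.1141] [0.6571 0.0499 0.1141] [0.6571 0.0499 0.1141] [0.6571 0.0499 0.1141] t 7.7 pos [0.6571 0.0499 0.1141] yaw -21.58 q6 19.9 shift [0.    0.002 0.001] spin -0.002 F [-0.7  0.3 -0.7] T [0.03 0.13 0.01] g 0.375
```

View pics/w7.png

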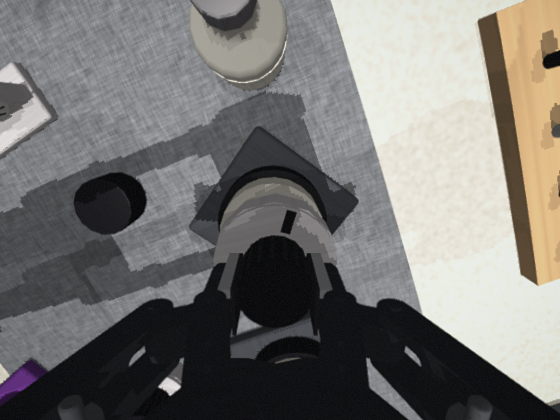

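>>> arm_command(
  series="0 0 0.005 0.2; 0 0 0.005 0.4; 0 0 0.007 0.6; 0 0 0.01 0.8; 0 0 0.015 1; 0 0 0.015 1",
)

```text
time: 8.5
tool_pos: [0.6572, 0.0505, 0.1132]
tool_rot: [-180.0, 0.0, -66.5]
contact_force: [-1.5, 2.4, 0.8]
grip_width: 0.376
```

```bash
python3 rep.py .657 .0497 .112 -66
```

```text
[0.6572 0.0505 0.1132] [0.6572 0.0505 0.1132] [0.6572 0.0505 0.1132] [0.6572 0.0505 0.1132] t 8.5 pos [0.6572 0.0505 0.1132] yaw -66.48 q6 64.8 shift [0.006 0.005 0.012] spin -0.011 F [-1.5  2.4  0.8] T [0.39 0.28 0.03] g 0.376
```

>>> arm_command(
  series="0 0 0.005 0.2; 0 0 0.01 0.4; 0 0 0.015 0.6; 0 0 0.02 0.75; 0 0 0.02 0.85; 0 0 0.02 0.85",
)

```text
time: 9.25
tool_pos: [0.6571, 0.0499, 0.1111]
tool_rot: [180.0, -0.0, -104.7]
contact_force: [-2.3, 0.6, 1.9]
grip_width: 0.379
```

```bash
python3 rep.py .657 .0497 .112 -66
```

```text
[0.6571 0.0499 0.1111] [0.6571 0.0499 0.1111] [0.6571 0.0499 0.1111] [0.6571 0.0499 0.1111] t 9.25 pos [0.6571 0.0499 0.1111] yaw -104.65 q6 103.0 shift [ 0.002  0.    -0.009] spin -0.859 F [-2.3  0.6  1.9] T [ 0.03  0.35 -0.04] g 0.379
```

>>> arm_command(
  series="0 0 0.003 0.1; 0 0 0.003 0.2; 0 0 0.003 0.2",
)

```text
time: 9.62
tool_pos: [0.6567, 0.0504, 0.1108]
tool_rot: [179.9, -0.0, -113.6]
contact_force: [-3.4, 0.6, 3.2]
grip_width: 0.378
```

```bash
python3 rep.py .657 .0497 .112 -66
```

```text
[0.6567 0.0504 0.1108] [0.6567 0.0504 0.1108] [0.6567 0.0504 0.1108] [0.6567 0.0504 0.1108] t 9.62 pos [0.6567 0.0504 0.1108] yaw -113.58 q6 111.9 shift [ 0.005 -0.006 -0.012] spin -1.057 F [-3.4  0.6  3.2] T [0.42 0.62 0.6 ] g 0.378
```

>>> arm_command(
  series="0 0 0 0.1; 0 0 0 0.1",
)

```text
time: 9.88
tool_pos: [0.6578, 0.0499, 0.1108]
tool_rot: [-179.9, 0.0, -118.1]
contact_force: [-1.7, 1.7, 2.8]
grip_width: 0.379
```

```bash
python3 rep.py .657 .0497 .112 -66;python3 -c "
from h import *
c=cap('wrist');save(c,'w8.png')"
```

```text
[0.6578 0.0499 0.1108] [0.6578 0.0499 0.1108] [0.6578 0.0499 0.1108] [0.6578 0.0499 0.1108] t 9.88 pos [0.6578 0.0499 0.1108] yaw -118.13 q6 116.4 shift [ 0.006  0.006 -0.012] spin -1.158 F [-1.7  1.7  2.8] T [0.09 0.17 0.36] g 0.379
```

View pics/w8.png

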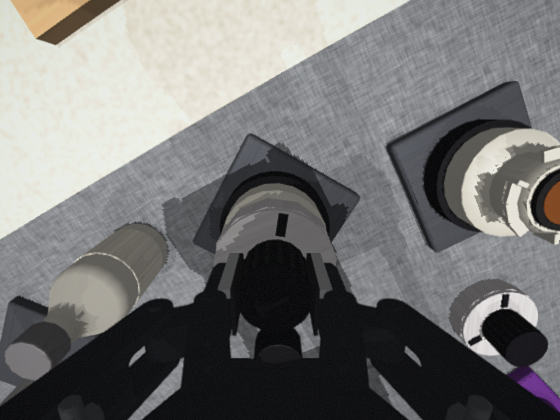

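>>> arm_command(
  series="0 0 0 0; 0 0 0 0; 0 0 0 0",
  hand=0.7,
)

```text
time: 10.3
tool_pos: [0.6576, 0.0497, 0.1103]
tool_rot: [-180.0, -0.0, -118.3]
contact_force: [-0.1, -0.5, 0.3]
grip_width: 0.694
```

>>> arm_command(
  series="0 0 -0.5 0; 0 0 -1 0; 0 0 -1 0",
)

```text
time: 10.68
tool_pos: [0.6603, 0.0497, 0.2158]
tool_rot: [-179.4, 0.3, -118.3]
contact_force: [0.5, 0.5, -0.3]
grip_width: 0.699
```

```bash
python3 -c "
from h import *
import pickle
to(.56,-.03,.2,-70)
c=cap('wrist');save(c,'w9.png');pickle.dump(c,open('w9.pkl','wb'))"
```

```text
t 10.68 pos [0.6603 0.0497 0.2158] yaw -118.32 q6 116.6 shift [1.178 0.505 0.158] spin -1.074 F [ 0.5  0.5 -0.3] T [-0.02 -0.03 -0.06] g 0.699
```

View pics/w9.png

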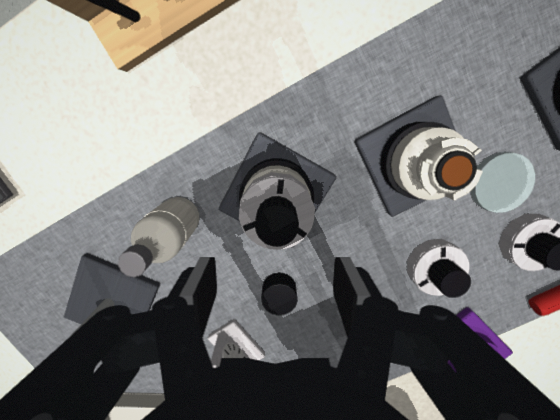

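```bash
cat > chk.py <<'E'
from h import *
import pickle,sys
def chk(c,pots):
    W=world(c).reshape(-1,3);W=W[np.isfinite(W[:,0])]
    for n,g in pots.items():
        d=np.hypot(W[:,0]-g[0],W[:,1]-g[1])
        G=W[(d<.014)&(W[:,2]>.1)];H=W[(d<.05)&(W[:,2]>.105)&(W[:,2]<.135)]
        Pl=W[(d>.02)&(d<.031)&(W[:,2]>.085)&(W[:,2]<.103)]
        top=W[(d<.03)&(abs(W[:,2]-np.median(G[:,2]))<.003)] if len(G) else G
        print(n,'grip z',np.round(np.median(G[:,2]),4) if len(G) else None,'cen',np.round(top.mean(0),4) if len(top) else None,'plate',len(Pl),np.round(np.median(Pl[:,2]),4) if len(Pl) else None)
        if len(Pl)>50:
            A=np.c_[Pl[:,:2],np.ones(len(Pl))];s=np.linalg.lstsq(A,Pl[:,2],rcond=None)[0];print('  tilt',np.round(s[:2],3))
if __name__=='__main__':
    chk(pickle.load(open(sys.argv[1],'rb')),dict(pa=(.6574,.0506),pb=(.619,-.1028),pc=(.6052,-.2954)))
E
python3 chk.py w9.pkl; python3 -c "
from lids import *
lids(pickle.load(open('w9.pkl','rb')),dict(lb=(.482,-.08),lc=(.458,-.196)))"
```

```text
pa grip z 0.1232 cen [0.6579 0.0497 0.1231] plate 1778 0.0932
  tilt [-0.002  0.001]
pb grip z None cen None plate 391 0.0856
  tilt [-0.004 -0.   ]
pc grip z None cen None plate 0 None
lb grip mean [ 0.4828 -0.0793] circ [481.9 -79.3] 18.1 all [482.6 -79.3] 33.8 bar 100 98.7 74 min/med 79 220
lc grip mean [ 0.4605 -0.1861] circ [ 457.5 -192.5] 17.4 all [ 458.  -193.5] 34.1 bar 45 49.0 47 min/med 146 213
```

```bash
python3 rep.py .482 -.0796 .2 -75
```

```text
[0.6587 0.0498 0.2129] [0.6587 0.0498 0.2129] [0.6587 0.0498 0.2129] [0.6587 0.0498 0.2129] t 10.72 pos [0.6587 0.0498 0.2129] yaw -118.32 q6 116.6 shift [1.977 0.941 0.129] spin -0.963 F [-0.5  0.2 -1.4] T [0.01 0.06 0.04] g 0.701
```

>>> arm_command(
  series="0.4 0.2 0 -0.15; 0.8 0.4 0 -0.3; 1 0.47 0 -0.45; 1 0.47 0 -0.5",
)

```text
time: 11.22
tool_pos: [0.5661, -0.0167, 0.209]
tool_rot: [179.8, -0.0, -95.8]
contact_force: [1.0, -0.1, -0.1]
grip_width: 0.706
```

```bash
python3 rep.py .482 -.0796 .12 -75
```

```text
[ 0.5661 -0.0167  0.209 ] [ 0.5661 -0.0167  0.209 ] [ 0.5661 -0.0167  0.209 ] [ 0.5661 -0.0167  0.209 ] t 11.22 pos [ 0.5661 -0.0167  0.209 ] yaw -95.82 q6 87.1 shift [0.711 0.773 0.89 ] spin -0.463 F [ 1.  -0.1 -0.1] T [ 0.01 -0.03  0.02] g 0.706
```

>>> arm_command(
  series="0.35 0.4 0.3 -0.2; 0.71 0.77 0.6 -0.4; 0.71 0.77 0.89 -0.46; 0.71 0.77 0.89 -0.46; 0.71 0.77 0.89 -0.46",
)

```text
time: 11.85
tool_pos: [0.4854, -0.0786, 0.1217]
tool_rot: [-180.0, -0.0, -75.1]
contact_force: [1.4, 0.8, 0.8]
grip_width: 0.698
```

```bash
python3 rep.py .482 -.0796 .07 -75; python3 -c "
from lids import *
c=cap('wrist');save(c,'w10.png');lids(c,dict(lb=(.482,-.08)))"
```

```text
[ 0.4854 -0.0786  0.1217] [ 0.4854 -0.0786  0.1217] [ 0.4854 -0.0786  0.1217] [ 0.4854 -0.0786  0.1217] t 11.85 pos [ 0.4854 -0.0786  0.1217] yaw -75.14 q6 57.8 shift [0.001 0.035 0.517] spin -0.003 F [1.4 0.8 0.8] T [-0.03 -0.04 -0.03] g 0.698
lb grip mean [ 0.4822 -0.0797] circ [481.6 -79.9] 17.4 all [482. -80.] 50.0 bar 98 98.3 196 min/med 42 128
```

View pics/w10.png

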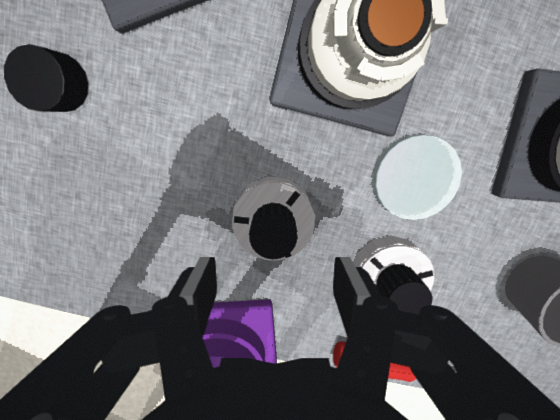

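>>> arm_command(
  series="0 0.025 0.3 0; 0 0.025 0.5 0; 0 0.025 0.5 0; 0 0.025 0.5 0",
)

```text
time: 12.4
tool_pos: [0.4836, -0.0794, 0.0726]
tool_rot: [-179.9, -0.1, -75.1]
contact_force: [-0.3, 0.1, 1.6]
grip_width: 0.702
```

```bash
python3 rep.py .482 -.0797 .04 -75
```

```text
[ 0.4836 -0.0794  0.0726] [ 0.4836 -0.0794  0.0726] [ 0.4836 -0.0794  0.0726] [ 0.4836 -0.0794  0.0726] t 12.4 pos [ 0.4836 -0.0794  0.0726] yaw -75.1 q6 57.6 shift [-0.001  0.016  0.326] spin -0.002 F [-0.3  0.1  1.6] T [ 0.02 -0.02 -0.02] g 0.702
```

>>> arm_command(
  series="0 0.012 0.2 0; 0 0.012 0.32 0; 0 0.012 0.32 0; 0 0.012 0.32 0",
)

```text
time: 12.9
tool_pos: [0.4818, -0.0798, 0.0401]
tool_rot: [-179.9, -0.0, -75.1]
contact_force: [0.3, 0.5, 0.0]
grip_width: 0.703
```

>>> arm_command(
  series="0 0 0 0; 0 0 0 0; 0 0 0 0; 0 0 0 0",
  hand=0,
)

```text
time: 13.4
tool_pos: [0.4818, -0.0798, 0.0403]
tool_rot: [-179.9, -0.1, -75.1]
contact_force: [-0.2, 0.7, 5.9]
grip_width: 0.375
```

>>> arm_command(
  series="0 0 -0.5 0; 0 0 -1 0; 0 0 -1 0; 0 0 -1 0",
)

```text
time: 13.9
tool_pos: [0.4805, -0.0794, 0.1391]
tool_rot: [180.0, 0.0, -75.1]
contact_force: [1.0, -0.2, -0.4]
grip_width: 0.378
```

```bash
python3 rep.py .619 -.1028 .16 -31.7
```

```text
[ 0.4805 -0.0794  0.1391] [ 0.4805 -0.0794  0.1391] [ 0.4805 -0.0794  0.1391] [ 0.4805 -0.0794  0.1391] t 13.9 pos [ 0.4805 -0.0794  0.1391] yaw -75.13 q6 57.6 shift [ 0.582 -1.279 -0.209] spin -0.965 F [ 1.  -0.2 -0.4] T [ 0.01 -0.02 -0.02] g 0.378
```

>>> arm_command(
  series="0.15 -0.3 -0.3 -0.2; 0.3 -0.65 -0.3 -0.4; 0.4 -0.9 -0.3 -0.6; 0.4 -0.9 -0.3 -0.8; 0.4 -0.9 -0.3 -0.95; 0.4 -0.9 -0.3 -0.95",
)

```text
time: 14.65
tool_pos: [0.5773, -0.0948, 0.1672]
tool_rot: [179.9, 0.2, -32.5]
contact_force: [0.6, -0.4, -0.9]
grip_width: 0.377
```

```bash
python3 rep.py .619 -.1028 .16 -32
```

```text
[ 0.5773 -0.0948  0.1672] [ 0.5773 -0.0948  0.1672] [ 0.5773 -0.0948  0.1672] [ 0.5773 -0.0948  0.1672] t 14.65 pos [ 0.5773 -0.0948  0.1672] yaw -32.46 q6 16.3 shift [ 0.394 -0.157  0.072] spin -0.01 F [ 0.6 -0.4 -0.9] T [-0.01  0.04  0.01] g 0.377
```

>>> arm_command(
  series="0.2 -0.08 0 -0.01; 0.39 -0.16 0.15 -0.01; 0.39 -0.16 0.3 -0.01; 0.39 -0.16 0.3 -0.01; 0.39 -0.16 0.3 -0.01",
)

```text
time: 15.28
tool_pos: [0.619, -0.1023, 0.1394]
tool_rot: [180.0, 0.1, -32.0]
contact_force: [0.1, 1.0, -0.8]
grip_width: 0.38
```

```bash
python3 rep.py .619 -.1028 .114 -32
```

```text
[ 0.619  -0.1023  0.1394] [ 0.619  -0.1023  0.1394] [ 0.619  -0.1023  0.1394] [ 0.619  -0.1023  0.1394] t 15.28 pos [ 0.619  -0.1023  0.1394] yaw -31.95 q6 16.2 shift [0.002 0.004 0.254] spin 0.001 F [ 0.1  1.  -0.8] T [-0.03  0.   -0.02] g 0.38
```

>>> arm_command(
  series="0 0.003 0.1 0; 0 0.003 0.18 0; 0 0.003 0.22 0; 0 0.003 0.25 0; 0 0.003 0.25 0",
)

```text
time: 15.9
tool_pos: [0.6189, -0.1024, 0.114]
tool_rot: [180.0, 0.1, -31.9]
contact_force: [-2.2, 2.1, -1.0]
grip_width: 0.376
```

```bash
python3 rep.py .619 -.1028 .114 -32
```

```text
[ 0.6189 -0.1024  0.114 ] [ 0.6189 -0.1024  0.114 ] [ 0.6189 -0.1024  0.114 ] [ 0.6189 -0.1024  0.114 ] t 15.9 pos [ 0.6189 -0.1024  0.114 ] yaw -31.93 q6 16.2 shift [ 0.003  0.003 -0.   ] spin 0.002 F [-2.2  2.1 -1. ] T [ 0.2   0.33 -0.06] g 0.376
```

Dropped in (no upward force). Screwing.

>>> arm_command(
  series="0 0 0.005 0.2; 0 0 0.005 0.4; 0 0 0.007 0.6; 0 0 0.01 0.8; 0 0 0.015 1; 0 0 0.015 1",
)

```text
time: 16.65
tool_pos: [0.6204, -0.1027, 0.1134]
tool_rot: [-179.9, -0.0, -76.8]
contact_force: [0.1, 1.5, 0.8]
grip_width: 0.376
```

>>> arm_command(
  series="0 0 0.005 0.2; 0 0 0.01 0.4; 0 0 0.015 0.6; 0 0 0.02 0.75; 0 0 0.02 0.85; 0 0 0.02 0.85",
)

```text
time: 17.4
tool_pos: [0.6199, -0.1031, 0.1114]
tool_rot: [-180.0, -0.0, -115.0]
contact_force: [-1.5, 0.2, 1.7]
grip_width: 0.38
```

```bash
python3 rep.py .619 -.1028 .114 -32
```

```text
[ 0.6199 -0.1031  0.1114] [ 0.6199 -0.1031  0.1114] [ 0.6199 -0.1031  0.1114] [ 0.6199 -0.1031  0.1114] t 17.4 pos [ 0.6199 -0.1031  0.1114] yaw -115.01 q6 99.3 shift [ 0.001  0.009 -0.026] spin -1.845 F [-1.5  0.2  1.7] T [ 0.    0.2  -0.09] g 0.38
```

>>> arm_command(
  series="0 0 0.003 0.1; 0 0 0.004 0.2; 0 0 0.004 0.28; 0 0 0.004 0.28",
)

```text
time: 17.9
tool_pos: [0.6199, -0.1034, 0.1111]
tool_rot: [-179.9, -0.1, -127.5]
contact_force: [-2.5, -1.0, 2.2]
grip_width: 0.38
```

```bash
python3 rep.py .619 -.1028 .114 -32
```

```text
[ 0.6199 -0.1034  0.1111] [ 0.6199 -0.1034  0.1111] [ 0.6199 -0.1034  0.1111] [ 0.6199 -0.1034  0.1111] t 17.9 pos [ 0.6199 -0.1034  0.1111] yaw -127.51 q6 111.8 shift [ 0.     0.011 -0.029] spin -2.122 F [-2.5 -1.   2.2] T [-0.28  0.25  0.57] g 0.38
```

Torque 0.57 N·m: the stop. Release and rise.

>>> arm_command(
  series="0 0 0 0; 0 0 0 0; 0 0 0 0",
  hand=0.7,
)

```text
time: 18.27
tool_pos: [0.62, -0.1027, 0.1105]
tool_rot: [-180.0, 0.0, -127.8]
contact_force: [1.8, 0.1, 0.6]
grip_width: 0.701
```

>>> arm_command(
  series="0 0 -0.5 0; 0 0 -1 0; 0 0 -1 0; 0 0 -1 0",
)

```text
time: 18.77
tool_pos: [0.6194, -0.1026, 0.2102]
tool_rot: [180.0, -0.0, -127.8]
contact_force: [0.1, 0.2, 0.8]
grip_width: 0.705
```

```bash
python3 rep.py .4573 -.1943 .18 -75;  python3 -c "
from lids import *
c=cap('wrist');save(c,'w11.png');pickle.dump(c,open('w11.pkl','wb'));lids(c,dict(lc=(.4573,-.194)))"; python3 chk.py w11.pkl
```

```text
[ 0.6194 -0.1026  0.2102] [ 0.6194 -0.1026  0.2102] [ 0.6194 -0.1026  0.2102] [ 0.6194 -0.1026  0.2102] t 18.77 pos [ 0.6194 -0.1026  0.2102] yaw -127.77 q6 112.0 shift [1.718 0.72  0.302] spin -1.173 F [0.1 0.2 0.8] T [ 0.01 -0.    0.03] g 0.705
lc grip mean [ 0.458  -0.1948] circ [ 457.  -194.4] 17.5 all [ 457.9 -194.4] 34.1 bar 60 60.8 76 min/med 75 228
pa grip z 0.1232 cen [0.6589 0.048  0.1231] plate 1315 0.0933
  tilt [ 0.001 -0.009]
pb grip z 0.2767 cen [ 0.6306 -0.112   0.2769] plate 1843 0.0932
  tilt [0.    0.002]
pc grip z None cen None plate 572 0.0857
  tilt [ 0.001 -0.001]
```

View pics/w11.png

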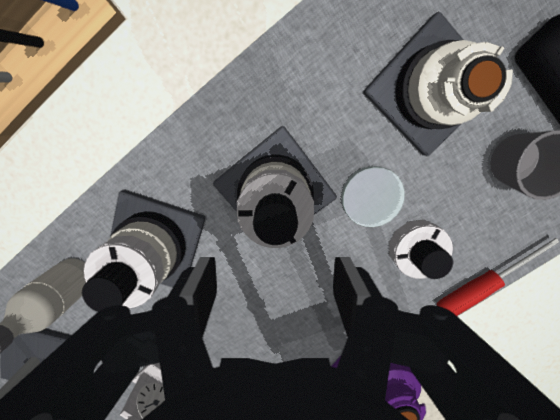

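>>> arm_command(
  series="0.3 0.1 0 -0.22; 0.6 0.25 0 -0.45; 0.86 0.36 0.1 -0.68; 0.86 0.36 0.1 -0.9; 0.86 0.36 0.1 -1; 0.86 0.36 0.1 -1",
)

```text
time: 19.58
tool_pos: [0.5377, -0.1484, 0.199]
tool_rot: [179.8, 0.1, -82.8]
contact_force: [0.4, 0.4, 0.5]
grip_width: 0.701
```

```bash
python3 rep.py .4576 -.1945 .12 -40
```

```text
[ 0.5377 -0.1484  0.199 ] [ 0.5377 -0.1484  0.199 ] [ 0.5377 -0.1484  0.199 ] [ 0.5377 -0.1484  0.199 ] t 19.57 pos [ 0.5377 -0.1484  0.199 ] yaw -82.84 q6 60.3 shift [0.357 0.852 0.79 ] spin -0.952 F [0.4 0.4 0.5] T [ 0.    0.02 -0.04] g 0.701
```

>>> arm_command(
  series="0.15 0.4 0.2 -0.2; 0.36 0.85 0.5 -0.4; 0.36 0.85 0.79 -0.6; 0.36 0.85 0.79 -0.8; 0.36 0.85 0.79 -0.95; 0.36 0.85 0.79 -0.95; 0.36 0.85 0.79 -0.95",
)

```text
time: 20.45
tool_pos: [0.4587, -0.1949, 0.1213]
tool_rot: [180.0, 0.0, -40.1]
contact_force: [0.2, 0.6, 0.1]
grip_width: 0.7
```

```bash
python3 rep.py .4576 -.1945 .07 -40;  python3 -c "
from lids import *
c=cap('wrist');save(c,'w12.png');lids(c,dict(lc=(.4573,-.194)))"
```

```text
[ 0.4587 -0.1949  0.1213] [ 0.4587 -0.1949  0.1213] [ 0.4587 -0.1949  0.1213] [ 0.4587 -0.1949  0.1213] t 20.45 pos [ 0.4587 -0.1949  0.1213] yaw -40.14 q6 9.1 shift [-0.011  0.004  0.513] spin -0.003 F [0.2 0.6 0.1] T [-0.03 -0.   -0.  ] g 0.7
lc grip mean [ 0.4574 -0.1942] circ [ 457.  -194.6] 17.6 all [ 457.3 -194. ] 50.0 bar 61 60.2 236 min/med 41 117
```

View pics/w12.png

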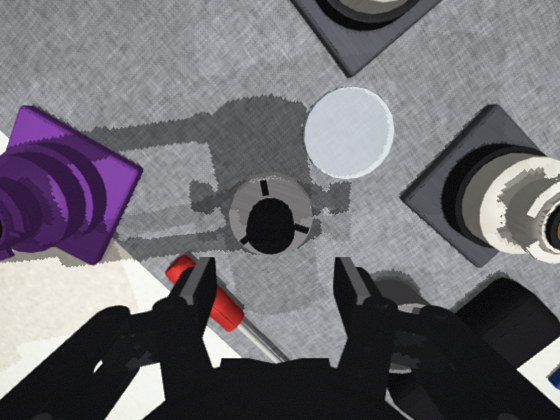

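```bash
python3 - <<'E'
from h import *
import pickle
c=pickle.load(open('w2.pkl','rb'));W=world(c);I=c['image'].astype(int)
m=(I[...,0]>120)&(I[...,1]<60)&(I[...,2]<60)
P=W[m];P=P[np.isfinite(P[:,0])];print(P.min(0),P.max(0),np.median(P,0))
R=Ro.from_euler('xyz',[180,0,-40],degrees=True).as_matrix()
d=(P-[.4576,-.1945,0])@R;k=abs(d[:,1])<.02;print(k.sum(),d[k].min(0) if k.any() else '',d[:,0].min(),d[:,0].max(),d[:,1].min())
E
```

```text
[ 0.35651741 -0.25293881  0.01601269] [ 0.37653203 -0.17511269  0.02784074] [ 0.36986937 -0.21006651  0.02361491]
0  -0.08756509669866441 -0.027476490485806696 0.03864931242877513
```

Driver is clear (38+ mm off in tool y). Descend.

>>> arm_command(
  series="-0.01 0.004 0.3 0; -0.01 0.004 0.5 0; -0.01 0.004 0.5 0; -0.01 0.004 0.5 0",
)

```text
time: 21.0
tool_pos: [0.4584, -0.195, 0.0722]
tool_rot: [-180.0, -0.1, -40.1]
contact_force: [0.2, -0.7, -0.3]
grip_width: 0.702
```

```bash
python3 rep.py .4574 -.1944 .04 -40
```

```text
[ 0.4584 -0.195   0.0722] [ 0.4584 -0.195   0.0722] [ 0.4584 -0.195   0.0722] [ 0.4584 -0.195   0.0722] t 21.0 pos [ 0.4584 -0.195   0.0722] yaw -40.05 q6 9.0 shift [-0.011  0.001  0.322] spin -0.001 F [ 0.2 -0.7 -0.3] T [-0.03  0.02 -0.  ] g 0.702
```

>>> arm_command(
  series="-0.005 0 0.2 0; -0.005 0 0.32 0; -0.005 0 0.32 0; -0.005 0 0.32 0",
)

```text
time: 21.5
tool_pos: [0.4579, -0.1947, 0.0401]
tool_rot: [-180.0, -0.1, -40.0]
contact_force: [-0.3, -0.2, 0.5]
grip_width: 0.7
```

>>> arm_command(
  series="0 0 0 0; 0 0 0 0; 0 0 0 0; 0 0 0 0",
  hand=0,
)

```text
time: 22.0
tool_pos: [0.4579, -0.1947, 0.0404]
tool_rot: [-180.0, -0.1, -40.0]
contact_force: [-0.0, 0.6, 5.8]
grip_width: 0.378
```

>>> arm_command(
  series="0 0 -0.5 0; 0 0 -1 0; 0 0 -1 0; 0 0 -1 0",
)

```text
time: 22.5
tool_pos: [0.4568, -0.1941, 0.1392]
tool_rot: [180.0, 0.0, -40.0]
contact_force: [-0.3, 0.5, -0.7]
grip_width: 0.379
```

```bash
python3 rep.py .6052 -.2954 .165 -70
```

```text
[ 0.4568 -0.1941  0.1392] [ 0.4568 -0.1941  0.1392] [ 0.4568 -0.1941  0.1392] [ 0.4568 -0.1941  0.1392] t 22.5 pos [ 0.4568 -0.1941  0.1392] yaw -40.02 q6 9.0 shift [ 1.788 -0.178 -0.258] spin 0.666 F [-0.3  0.5 -0.7] T [ 0.    0.02 -0.  ] g 0.379
```

>>> arm_command(
  series="0.3 -0.03 -0.3 0.1; 0.6 -0.06 -0.3 0.2; 0.9 -0.09 -0.3 0.3; 0.9 -0.09 -0.3 0.35; 0.9 -0.09 -0.3 0.35",
)

```text
time: 23.12
tool_pos: [0.5312, -0.2449, 0.1672]
tool_rot: [179.9, 0.2, -55.8]
contact_force: [0.4, -0.1, -1.7]
grip_width: 0.38
```

```bash
python3 rep.py .6052 -.2954 .165 -70
```

```text
[ 0.5312 -0.2449  0.1672] [ 0.5312 -0.2449  0.1672] [ 0.5312 -0.2449  0.1672] [ 0.5312 -0.2449  0.1672] t 23.12 pos [ 0.5312 -0.2449  0.1672] yaw -55.76 q6 24.2 shift [ 0.834 -0.328  0.022] spin 0.317 F [ 0.4 -0.1 -1.7] T [-0.03 -0.04  0.01] g 0.38
```

>>> arm_command(
  series="0.42 -0.16 0 0.15; 0.83 -0.33 0 0.3; 0.83 -0.33 0.1 0.32; 0.83 -0.33 0.25 0.32; 0.83 -0.33 0.25 0.32; 0.83 -0.33 0.25 0.32",
)

```text
time: 23.88
tool_pos: [0.6054, -0.2949, 0.1446]
tool_rot: [180.0, 0.0, -70.1]
contact_force: [-0.1, -0.2, -0.8]
grip_width: 0.377
```

```bash
python3 rep.py .6052 -.2954 .114 -70
```

```text
[ 0.6054 -0.2949  0.1446] [ 0.6054 -0.2949  0.1446] [ 0.6054 -0.2949  0.1446] [ 0.6054 -0.2949  0.1446] t 23.88 pos [ 0.6054 -0.2949  0.1446] yaw -70.15 q6 38.3 shift [0.004 0.003 0.306] spin -0.003 F [-0.1 -0.2 -0.8] T [-0.01 -0.01  0.02] g 0.377
```

>>> arm_command(
  series="0.003 0.003 0.15 0; 0.003 0.003 0.23 0; 0.003 0.003 0.28 0; 0.003 0.003 0.305 0; 0.003 0.003 0.305 0",
)

```text
time: 24.5
tool_pos: [0.6056, -0.2956, 0.114]
tool_rot: [180.0, 0.0, -70.2]
contact_force: [-2.2, 0.8, -0.9]
grip_width: 0.376
```

```bash
python3 rep.py .6052 -.2954 .114 -70
```

```text
[ 0.6056 -0.2956  0.114 ] [ 0.6056 -0.2956  0.114 ] [ 0.6056 -0.2956  0.114 ] [ 0.6056 -0.2956  0.114 ] t 24.5 pos [ 0.6056 -0.2956  0.114 ] yaw -70.17 q6 38.2 shift [-0.004  0.003  0.   ] spin -0.004 F [-2.2  0.8 -0.9] T [0.12 0.25 0.03] g 0.376
```

>>> arm_command(
  series="0 0 0.005 0.2; 0 0 0.005 0.4; 0 0 0.007 0.6; 0 0 0.01 0.8; 0 0 0.015 1; 0 0 0.015 1",
)

```text
time: 25.25
tool_pos: [0.6063, -0.2958, 0.1133]
tool_rot: [-179.9, 0.0, -115.1]
contact_force: [-0.7, 1.7, 1.2]
grip_width: 0.38
```

>>> arm_command(
  series="0 0 0.005 0.2; 0 0 0.01 0.4; 0 0 0.015 0.6; 0 0 0.02 0.75; 0 0 0.02 0.85; 0 0 0.02 0.85",
)

```text
time: 26.0
tool_pos: [0.6057, -0.2963, 0.1113]
tool_rot: [-179.9, -0.0, -153.2]
contact_force: [-2.4, -0.4, 3.9]
grip_width: 0.378
```

>>> arm_command(
  series="0 0 0.003 0.1; 0 0 0.004 0.2; 0 0 0.004 0.26; 0 0 0.004 0.26",
)

```text
time: 26.5
tool_pos: [0.605, -0.2966, 0.1111]
tool_rot: [-179.9, -0.1, -164.8]
contact_force: [-4.9, -0.0, 5.8]
grip_width: 0.374
```

```bash
python3 rep.py .6052 -.2954 .114 -70
```

```text
[ 0.605  -0.2966  0.1111] [ 0.605  -0.2966  0.1111] [ 0.605  -0.2966  0.1111] [ 0.605  -0.2966  0.1111] t 26.5 pos [ 0.605  -0.2966  0.1111] yaw -164.82 q6 132.9 shift [-0.005  0.011 -0.029] spin -2.107 F [-4.9 -0.   5.8] T [-0.1   0.68  0.64] g 0.374
```

Stop reached (0.64 N·m). Release, rise, check.

>>> arm_command(
  series="0 0 0 0; 0 0 0 0; 0 0 0 0",
  hand=0.7,
)

```text
time: 26.88
tool_pos: [0.6062, -0.2958, 0.11]
tool_rot: [180.0, 0.0, -165.1]
contact_force: [0.2, -1.2, 0.8]
grip_width: 0.701
```

>>> arm_command(
  series="0 0 -0.5 0; 0 0 -1 0; 0 0 -1 -0.2; 0 0 -1 -0.4; 0 0 -1 -0.6; 0 0 -1 -0.8; 0 0 -1 -0.95; 0 0 -1 -1",
)

```text
time: 27.88
tool_pos: [0.6061, -0.2958, 0.21]
tool_rot: [-180.0, 0.0, -120.0]
contact_force: [0.6, -0.7, -0.2]
grip_width: 0.701
```

```bash
python3 rep.py .5 .1 .3 -90;  python3 -c "
from chk import *
c=cap('wrist');save(c,'w13.png');pickle.dump(c,open('w13.pkl','wb'));
c=cap('top');save(c,'top2.png');pickle.dump(c,open('top2.pkl','wb'))"; python3 chk.py w13.pkl;python3 chk.py top2.pkl
```

```text
[ 0.6061 -0.2958  0.21  ] [ 0.6061 -0.2958  0.21  ] [ 0.6061 -0.2958  0.21  ] [ 0.6061 -0.2958  0.21  ] t 27.88 pos [ 0.6061 -0.2958  0.21  ] yaw -120.0 q6 88.1 shift [-2.897  2.898 -0.9  ] spin -0.667 F [ 0.6 -0.7 -0.2] T [ 0.03  0.01 -0.07] g 0.701
pa grip z None cen None plate 0 None
pb grip z 0.1232 cen [ 0.6216 -0.1041  0.123 ] plate 927 0.0933
  tilt [-0.     0.003]
pc grip z 0.2713 cen [ 0.6178 -0.3027  0.2716] plate 1860 0.0932
  tilt [-0.     0.001]
pa grip z 0.1237 cen [0.6573 0.0498 0.1235] plate 173 0.0937
  tilt [ 0.005 -0.004]
pb grip z 0.1241 cen [ 0.6179 -0.1035  0.124 ] plate 180 0.0937
  tilt [ 0.006 -0.006]
pc grip z 0.599 cen [ 0.6049 -0.2953  0.5989] plate 72 0.0937
  tilt [ 0.019 -0.022]
```

View pics/w13.png

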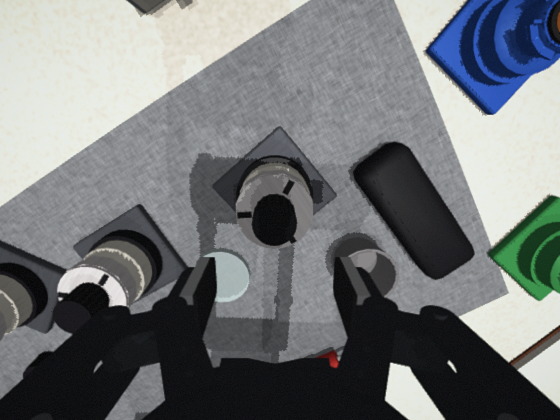

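>>> arm_command(
  series="-0.4 0.4 -0.5 -0.2; -0.8 0.8 -1 -0.4; -1 1 -1 -0.6; -1 1 -1 -0.66; -1 1 -1 -0.66",
)

```text
time: 28.6
tool_pos: [0.5696, -0.1586, 0.3107]
tool_rot: [-179.9, -0.0, -90.4]
contact_force: [-0.6, 0.1, -0.3]
grip_width: 0.696
```

```bash
python3 rep.py .5 .13 .36 -90
```

```text
[ 0.5696 -0.1586  0.3107] [ 0.5696 -0.1586  0.3107] [ 0.5696 -0.1586  0.3107] [ 0.5696 -0.1586  0.3107] t 28.6 pos [ 0.5696 -0.1586  0.3107] yaw -90.43 q6 68.1 shift [-2.881  0.718 -0.493] spin -0.009 F [-0.6  0.1 -0.3] T [-0.03 -0.04  0.  ] g 0.696
```

>>> arm_command(
  series="-0.5 0.12 -0.25 0; -1 0.24 -0.5 0; -1 0.24 -0.5 0",
)

```text
time: 28.98
tool_pos: [0.5466, -0.0569, 0.3624]
tool_rot: [-179.8, 0.0, -90.3]
contact_force: [0.6, -0.4, -0.4]
grip_width: 0.701
```

>>> arm_command(
  series="-0.5 0.12 0 0; -1 0.24 0 0; -1 0.24 0 0",
)

```text
time: 29.35
tool_pos: [0.5226, 0.0428, 0.3593]
tool_rot: [179.9, 0.0, -90.3]
contact_force: [-0.8, -0.4, -0.6]
grip_width: 0.701
```

>>> arm_command(
  series="-0.5 0.12 0 0; -0.9 0.24 0 0; -0.9 0.24 0 0; -0.9 0.24 0 0",
)

```text
time: 29.85
tool_pos: [0.5006, 0.1298, 0.3595]
tool_rot: [180.0, -0.1, -90.5]
contact_force: [0.3, -0.5, 0.2]
grip_width: 0.702
```

```bash
python3 rep.py .5 .13 .36 -90; python3 -c "
from chk import *
c=cap('wrist');save(c,'w14.png');pickle.dump(c,open('w14.pkl','wb'));"
```

```text
[0.5006 0.1298 0.3595] [0.5006 0.1298 0.3595] [0.5006 0.1298 0.3595] [0.5006 0.1298 0.3595] t 29.85 pos [0.5006 0.1298 0.3595] yaw -90.52 q6 97.4 shift [-0.002  0.006 -0.005] spin -0.011 F [ 0.3 -0.5  0.2] T [-0.04  0.02 -0.01] g 0.702
```

View pics/w14.png

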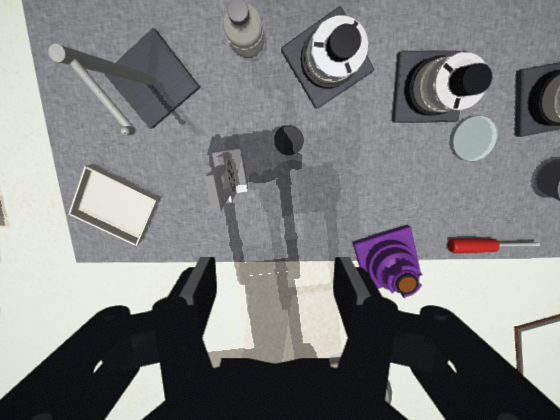

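```bash
cat > gh.py <<'E'
from h import *
from base import sq
import pickle,sys
def run(f):
    W0=world(pickle.load(open(f,'rb')));W=W0.reshape(-1,3);W=W[np.isfinite(W[:,0])]
    m=(W[:,2]>.19)&(W[:,2]<.225)&(np.hypot(W[:,0]-.62,W[:,1]-.27)<.15)
    A=W[m]
    lo=A[A[:,2]<.207]; 
    vx,vy,x0,y0=cv2.fitLine((lo[:,:2]).astype(np.float32),cv2.DIST_L1,0,.001,.001).ravel()
    hi=A[A[:,2]>.2085]
    t=lo[:,:2]@[vx,vy];print('arm n',len(lo),'z',np.median(lo[:,2]),'dir',np.degrees(np.arctan2(vy,vx)),'pt',x0,y0,'ends',lo[t.argmin()],lo[t.argmax()])
    # post / tip clusters
    t=hi[:,:2]@[vx,vy]
    mid=(t.min()+t.max())/2
    for k in(t<mid,t>=mid): print(' cluster',k.sum(),np.round(hi[k].mean(0),4),np.round(hi[k].max(0)-hi[k].min(0),3))
    print('base',sq(W,(.62,.27),.012))
    g=W[(np.hypot(W[:,0]-.49,W[:,1]-.19)<.07)]
    tp=g[(g[:,2]>.145)&(g[:,2]<.155)]
    if len(tp): print('tabtop',len(tp),np.round(tp.mean(0),4),cv2.minAreaRect((tp[:,:2]*1000).astype(np.float32)))
    ft=g[(g[:,2]>.007)&(g[:,2]<.014)]
    print('foot',len(ft),np.round(ft.mean(0),4),cv2.minAreaRect((ft[:,:2]*1000).astype(np.float32)))
run(sys.argv[1])
E
python3 gh.py w14.pkl; python3 gh.py w3.pkl; python3 gh.py top0.pkl
```

```text
arm n 938 z 0.20345752897930497 dir 34.632854 pt 0.6031269 0.284341 ends [0.56448591 0.25864478 0.20646885] [0.63914172 0.30688419 0.19216804]
 cluster 82 [0.5679 0.2594 0.2141] [0.008 0.007 0.009]
 cluster 320 [0.6318 0.3069 0.2144] [0.014 0.016 0.009]
base (array([0.632 , 0.3084]), np.float64(36.4), np.float64(0.024), 3914, 4931)
tabtop 367 [0.4942 0.1996 0.15  ] ((493.518798828125, 199.98377990722656), (44.19293212890625, 10.512083053588867), 7.966331958770752)
foot 589 [0.4999 0.1908 0.0101] ((493.73626708984375, 200.058349609375), (69.97946166992188, 46.21036148071289), 7.848913192749023)
arm n 77 z 0.20269278537932864 dir 34.822353 pt 0.61530596 0.2963757 ends [0.56500065 0.25741234 0.20203563] [0.63522974 0.30290836 0.19134711]
 cluster 10 [0.5648 0.2611 0.2151] [0.012 0.013 0.009]
 cluster 27 [0.6304 0.308  0.2149] [0.013 0.014 0.011]
base (array([0.6322, 0.3096]), np.float64(37.2), np.float64(0.459), 591, 1045)
tabtop 62 [0.4925 0.2004 0.15  ] ((492.02972412109375, 200.45370483398438), (44.05323791503906, 11.141560554504395), 7.189512252807617)
foot 151 [0.4889 0.189  0.01  ] ((496.9082946777344, 189.41146850585938), (118.58584594726562, 118.68875885009766), 20.57390594482422)Traceback (most recent call last):
  File "gh.py", line 22, in <module>
    run(sys.argv[1])
    ~~~^^^^^^^^^^^^^
  File "gh.py", line 9, in run
    vx,vy,x0,y0=cv2.fitLine((lo[:,:2]).astype(np.float32),cv2.DIST_L1,0,.001,.001).ravel()
                ~~~~~~~~~~~^^^^^^^^^^^^^^^^^^^^^^^^^^^^^^^^^^^^^^^^^^^^^^^^^^^^^^^
cv2.error: OpenCV(4.12.0) /io/opencv/modules/imgproc/src/linefit.cpp:50: error: (-215:Assertion failed) count > 0 in function 'fitLine2D_wods'
```

>>> arm_command(
  series="-0.15 0 0.2 -0.23; -0.3 0 0.4 -0.46; -0.5 0.03 0.6 -0.7; -0.7 0.06 0.6 -0.93; -0.7 0.06 0.6 -1; -0.7 0.06 0.6 -1",
)

```text
time: 30.65
tool_pos: [0.495, 0.2002, 0.2998]
tool_rot: [180.0, -0.0, -45.6]
contact_force: [-0.6, 0.1, 0.2]
grip_width: 0.696
```

>>> arm_command(
  series="0 0 0 -0.23; 0 0 0 -0.46; 0 0 0 -0.7; 0 0 0 -0.93; 0 0 0 -1",
)

```text
time: 31.28
tool_pos: [0.4949, 0.2001, 0.3001]
tool_rot: [180.0, -0.0, -0.5]
contact_force: [0.4, -0.2, -0.3]
grip_width: 0.703
```

>>> arm_command(
  series="0 0 0 -0.23; 0 0 0 -0.46; 0 0 0 -0.7; 0 0 0 -0.93; 0 0 0 -1",
)

```text
time: 31.9
tool_pos: [0.4949, 0.2001, 0.3001]
tool_rot: [180.0, 0.0, 44.5]
contact_force: [-0.3, 0.2, -0.1]
grip_width: 0.701
```

>>> arm_command(
  series="0 0 0 -0.23; 0 0 0 -0.46; 0 0 0 -0.7; 0 0 0 -0.93; 0 0 0 -1; 0 0 0 -1",
  hand=0.55,
)

```text
time: 32.65
tool_pos: [0.4948, 0.2004, 0.3001]
tool_rot: [180.0, 0.0, 89.4]
contact_force: [-0.4, -0.1, 0.9]
grip_width: 0.549
```

```bash
python3 rep.py .4936 .2 .22 98
```

```text
[0.4948 0.2004 0.3001] [0.4948 0.2004 0.3001] [0.4948 0.2004 0.3001] [0.4948 0.2004 0.3001] t 32.65 pos [0.4948 0.2004 0.3001] yaw 89.39 q6 -74.8 shift [-0.004 -0.012  0.801] spin -0.191 F [-0.4 -0.1  0.9] T [-0.03  0.02 -0.01] g 0.549
```

>>> arm_command(
  series="0 -0.01 0.3 -0.19; 0 -0.01 0.6 -0.19; 0 -0.01 0.8 -0.19; 0 -0.01 0.8 -0.19; 0 -0.01 0.8 -0.19",
)

```text
time: 33.28
tool_pos: [0.4941, 0.2013, 0.221]
tool_rot: [179.9, -0.0, 98.1]
contact_force: [0.2, 1.2, 1.2]
grip_width: 0.552
```

```bash
python3 rep.py .4936 .2 .135 98; python3 -c "
from chk import *
c=cap('wrist');save(c,'w15.png');pickle.dump(c,open('w15.pkl','wb'));"; python3 gh.py w15.pkl
```

```text
[0.4941 0.2013 0.221 ] [0.4941 0.2013 0.221 ] [0.4941 0.2013 0.221 ] [0.4941 0.2013 0.221 ] t 33.27 pos [0.4941 0.2013 0.221 ] yaw 98.06 q6 -83.4 shift [-0.012 -0.007  0.86 ] spin 0.001 F [0.2 1.2 1.2] T [ 0.04 -0.03  0.01] g 0.552Traceback (most recent call last):
  File "gh.py", line 22, in <module>
    run(sys.argv[1])
    ~~~^^^^^^^^^^^^^
  File "gh.py", line 9, in run
    vx,vy,x0,y0=cv2.fitLine((lo[:,:2]).astype(np.float32),cv2.DIST_L1,0,.001,.001).ravel()
                ~~~~~~~~~~~^^^^^^^^^^^^^^^^^^^^^^^^^^^^^^^^^^^^^^^^^^^^^^^^^^^^^^^
cv2.error: OpenCV(4.12.0) /io/opencv/modules/imgproc/src/linefit.cpp:50: error: (-215:Assertion failed) count > 0 in function 'fitLine2D_wods'
```

View pics/w15.png

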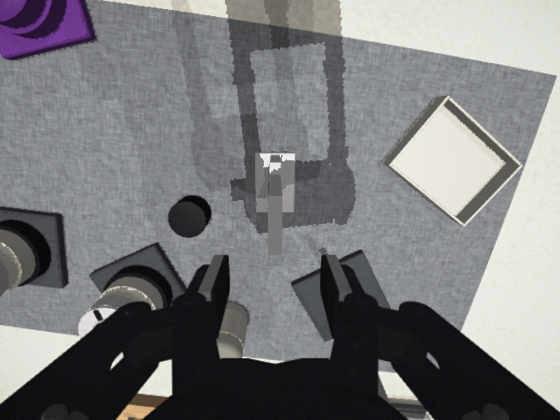

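>>> arm_command(
  series="-0.01 -0.007 0.3 0; -0.01 -0.007 0.6 0; -0.01 -0.007 0.85 0; -0.01 -0.007 0.85 0; -0.01 -0.007 0.85 0",
)

```text
time: 33.95
tool_pos: [0.4939, 0.2006, 0.1367]
tool_rot: [179.8, -0.0, 98.1]
contact_force: [0.3, -0.1, 0.4]
grip_width: 0.549
```

```bash
python3 rep.py .4936 .2 .135 98
```

```text
[0.4939 0.2006 0.1367] [0.4939 0.2006 0.1367] [0.4939 0.2006 0.1367] [0.4939 0.2006 0.1367] t 33.95 pos [0.4939 0.2006 0.1367] yaw 98.11 q6 -83.5 shift [-0.005 -0.004  0.017] spin 0.003 F [ 0.3 -0.1  0.4] T [-0.01  0.03 -0.02] g 0.549
```

>>> arm_command(
  series="0 0 0.01 0; 0 0 0.01 0; 0 0 0.01 0; 0 0 0.01 0; 0 0 0.01 0; 0 0 0.01 0",
  hand=0,
  grip_force=60,
)

```text
time: 34.7
tool_pos: [0.4933, 0.2007, 0.1351]
tool_rot: [179.9, -0.0, 98.1]
contact_force: [-0.7, 0.0, 5.5]
grip_width: 0.105
```

>>> arm_command(
  series="0 0 -0.3 0; 0 0 -0.7 0; 0 0 -1 0; 0 0 -1 0; 0 0 -1 0",
)

```text
time: 35.33
tool_pos: [0.4916, 0.1999, 0.2326]
tool_rot: [-179.8, 0.0, 98.1]
contact_force: [-0.4, 0.7, -2.4]
grip_width: 0.104
```

```bash
python3 rep.py .5274 .2309 .252 36.4; python3 -c "
from chk import *
c=cap('wrist');save(c,'w16.png');c=cap('scene');save(c,'s16.png')"
```

```text
[0.4916 0.1999 0.2326] [0.4916 0.1999 0.2326] [0.4916 0.1999 0.2326] [0.4916 0.1999 0.2326] t 35.33 pos [0.4916 0.1999 0.2326] yaw 98.13 q6 -83.5 shift [ 0.256  0.398 -0.194] spin 1.372 F [-0.4  0.7 -2.4] T [ 0.   -0.08  0.02] g 0.104
```

View pics/w16.png

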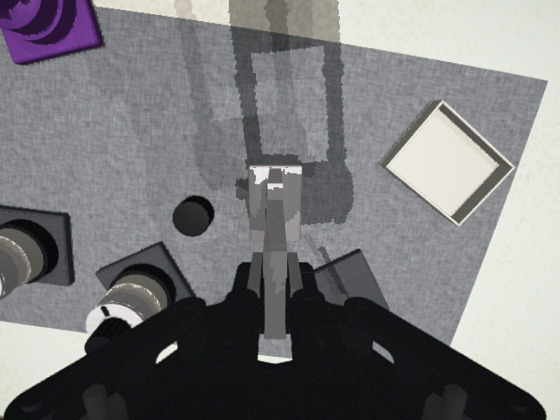

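View pics/s16.png

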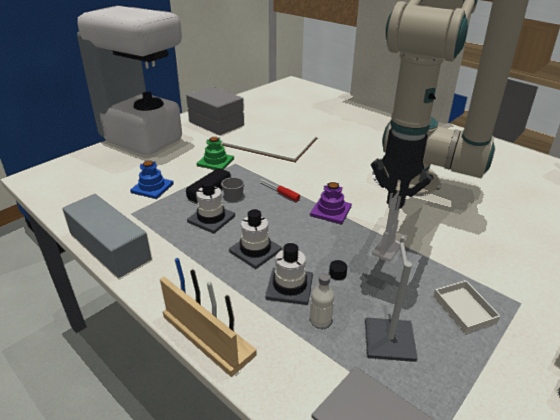

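>>> arm_command(
  series="0 0 -0.1 0.2; 0 0 -0.19 0.4; 0 0 -0.19 0.6; 0 0 -0.19 0.8; 0 0 -0.19 1; 0 0 -0.19 1",
)

```text
time: 36.17
tool_pos: [0.4922, 0.2001, 0.2517]
tool_rot: [-179.9, 0.1, 53.2]
contact_force: [-0.2, 0.0, -2.1]
grip_width: 0.11
```

>>> arm_command(
  series="0 0 0 0.2; 0 0 0 0.37; 0 0 0 0.37; 0 0 0 0.37",
)

```text
time: 36.67
tool_pos: [0.4925, 0.2003, 0.2527]
tool_rot: [-180.0, 0.1, 36.6]
contact_force: [0.4, 0.6, -1.9]
grip_width: 0.106
```

```bash
python3 rep.py .5274 .2309 .252 36.4; python3 -c "
from chk import *
c=cap('wrist');save(c,'w17.png');pickle.dump(c,open('w17.pkl','wb'))"
```

```text
[0.4925 0.2003 0.2527] [0.4925 0.2003 0.2527] [0.4925 0.2003 0.2527] [0.4925 0.2003 0.2527] t 36.67 pos [0.4925 0.2003 0.2527] yaw 36.65 q6 -22.0 shift [ 0.463 -0.038  0.007] spin 0.005 F [ 0.4  0.6 -1.9] T [ 0.05  0.04 -0.05] g 0.106
```

View pics/w17.png

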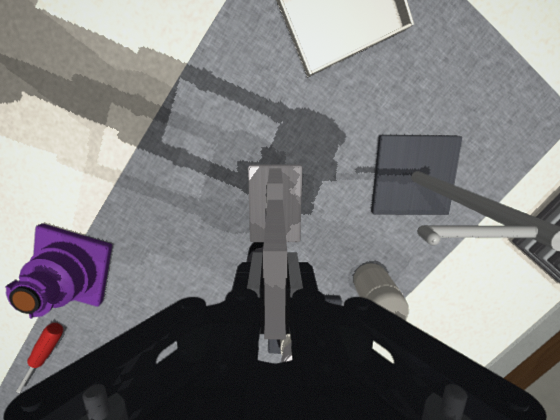

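>>> arm_command(
  series="0.2 -0.02 0 0.005; 0.45 -0.04 0 0.005; 0.6 -0.04 0 0.005; 0.6 -0.04 0 0.005; 0.6 -0.04 0 0.005",
)

```text
time: 37.35
tool_pos: [0.5379, 0.2387, 0.2529]
tool_rot: [-180.0, 0.1, 36.3]
contact_force: [0.6, 0.2, -2.0]
grip_width: 0.104
```

```bash
cat > hk.py <<'E'
from h import *
s=r.observe();d=np.array(s['tool_pos'])-[.632,.308,0];a=np.radians(36.4)
print('hook frame',np.round([d[0]*np.cos(a)+d[1]*np.sin(a),-d[0]*np.sin(a)+d[1]*np.cos(a),d[2]],4),s['tool_rot'],np.round(s['contact_force'],1),np.round(s['wrist_torque'],2),s['time'])
E
python3 hk.py; python3 -c "
from chk import *
c=cap('wrist');save(c,'w18.png');pickle.dump(c,open('w18.pkl','wb'))
W=world(c);W=W.reshape(-1,3);W=W[np.isfinite(W[:,0])]
s=r.observe();R=Ro.from_euler('xyz',[180,0,s['tool_rot'][2]],degrees=True).as_matrix()
a=np.radians(36.4);d=W-[.632,.308,0];H=np.c_[d[:,0]*np.cos(a)+d[:,1]*np.sin(a),-d[:,0]*np.sin(a)+d[:,1]*np.cos(a),d[:,2]]
m=(H[:,2]>.198)&(H[:,2]<.22)&(H[:,0]>-.09)&(H[:,0]<.02)&(abs(H[:,1])<.03)
print(m.sum(),H[m].min(0),H[m].max(0),H[m].mean(0))
m=(H[:,2]>.11)&(H[:,2]<.135)&(abs(H[:,0]+.116)<.04)&(abs(H[:,1])<.05)
print('foot',m.sum(),H[m].min(0),H[m].max(0),np.median(H[m],0))
"
```

```text
hook frame [-1.169e-01  1.000e-04  2.529e-01] [-1.79993815e+02  8.81197031e-02  3.62678142e+01] [ 0.6  0.2 -2. ] [-0.01 -0.01 -0.04] 37.35
2353 [-0.08382201 -0.0064888   0.19805646] [0.00748808 0.00745255 0.21704928] [-0.03330765  0.00169249  0.20660635]
foot 2792 [-0.13955655 -0.03439123  0.11945943] [-0.09347666  0.03529535  0.13496457] [-0.11360258  0.00656519  0.12809455]
```

View pics/w18.png

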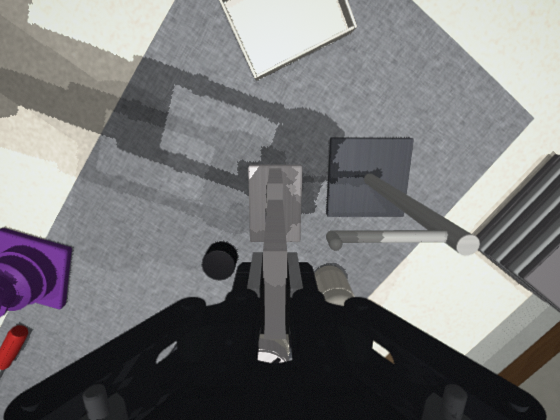

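>>> arm_command(
  series="0.15 0 0 0; 0.3 0 0 0; 0.45 0 0 0; 0.6 0 0 0; 0.7 0 0 0; 0.7 0 0 0; 0.7 0 0 0",
)

```text
time: 38.28
tool_pos: [0.5947, 0.2804, 0.253]
tool_rot: [-180.0, 0.1, 36.3]
contact_force: [-0.7, -0.8, -1.4]
grip_width: 0.105
```

```bash
python3 hk.py; python3 -c "
from chk import *
c=cap('wrist');save(c,'w19.png')"
```

```text
hook frame [-4.64e-02 -1.00e-04  2.53e-01] [-1.79999283e+02  5.57018456e-02  3.62523920e+01] [-0.7 -0.8 -1.4] [-0.04 -0.    0.03] 38.275
```

View pics/w19.png

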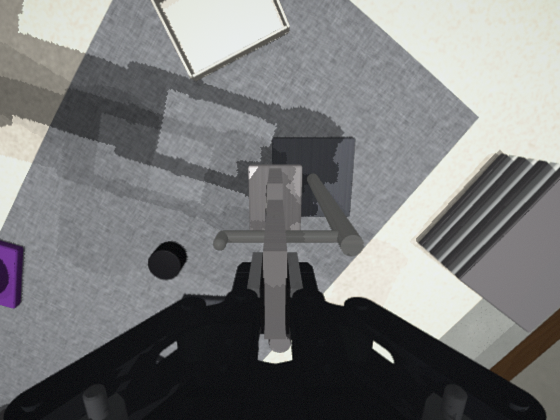

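>>> arm_command(
  series="0 0 0.06 0; 0 0 0.12 0; 0 0 0.17 0; 0 0 0.2 0; 0 0 0.2 0",
)

```text
time: 38.95
tool_pos: [0.5949, 0.2805, 0.2328]
tool_rot: [-180.0, 0.0, 36.2]
contact_force: [0.1, 0.2, -2.0]
grip_width: 0.105
```

```bash
python3 hk.py
```

```text
hook frame [-4.620e-02 -1.000e-04  2.328e-01] [-1.79995326e+02  3.91005981e-02  3.62471080e+01] [ 0.1  0.2 -2. ] [0.01 0.08 0.01] 38.95
```

>>> arm_command(
  series="0 0 0.01 0; 0 0 0.02 0; 0 0 0.025 0; 0 0 0.025 0",
)

```text
time: 39.45
tool_pos: [0.5951, 0.2806, 0.231]
tool_rot: [180.0, -0.0, 36.2]
contact_force: [-0.1, -0.8, -0.1]
grip_width: 0.105
```

```bash
python3 hk.py
```

```text
hook frame [-4.59e-02 -2.00e-04  2.31e-01] [ 1.79986974e+02 -2.68602540e-02  3.62486242e+01] [-0.1 -0.8 -0.1] [0.03 0.07 0.01] 39.45
```

>>> arm_command(
  series="0 0 0 0; 0 0 0 0; 0 0 0 0; 0 0 0 0",
  hand=0.3,
)

```text
time: 39.95
tool_pos: [0.5951, 0.2806, 0.2307]
tool_rot: [180.0, -0.0, 36.2]
contact_force: [-0.6, -0.1, 0.5]
grip_width: 0.299
```

```bash
python3 hk.py; python3 -c "
from chk import *
c=cap('wrist');save(c,'w20.png')"
```

```text
hook frame [-4.600e-02 -2.000e-04  2.307e-01] [ 1.79992401e+02 -3.83431175e-03  3.62496942e+01] [-0.6 -0.1  0.5] [-0.03  0.   -0.  ] 39.95
```

View pics/w20.png

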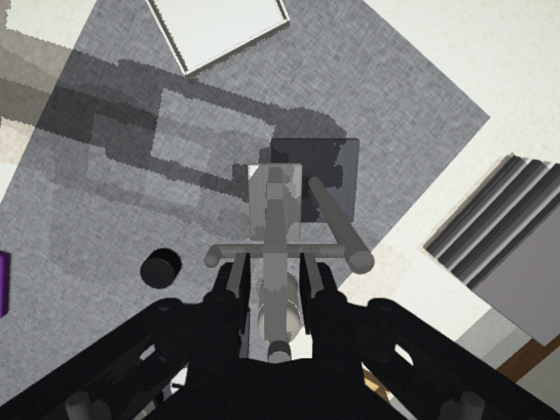

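Hanging freely between open fingers. Rise.

>>> arm_command(
  series="0 0 -0.1 0; 0 0 -0.25 0; 0 0 -0.4 0; 0 0 -0.7 0; 0 0 -1 0; 0 0 -1 0",
)

```text
time: 40.75
tool_pos: [0.5963, 0.281, 0.3349]
tool_rot: [179.9, -0.4, 36.3]
contact_force: [-0.5, -1.0, -0.2]
grip_width: 0.304
```

>>> arm_command(
  series="-0.4 -0.3 -0.1 0; -0.8 -0.6 -0.2 0; -1 -0.8 -0.2 0; -1 -0.8 -0.2 0",
)

```text
time: 41.25
tool_pos: [0.465, 0.2861, 0.3511]
tool_rot: [-180.0, -0.0, 36.3]
contact_force: [0.6, -0.2, 0.4]
grip_width: 0.299
```

```bash
python3 hk.py; python3 -c "
from chk import *
c=cap('wrist');save(c,'w21.png');pickle.dump(c,open('w21.pkl','wb'))
W=world(c).reshape(-1,3);W=W[np.isfinite(W[:,0])]
a=np.radians(36.4);d=W-[.632,.308,0];H=np.c_[d[:,0]*np.cos(a)+d[:,1]*np.sin(a),-d[:,0]*np.sin(a)+d[:,1]*np.cos(a),d[:,2]]
m=(H[:,2]>.240)&(H[:,2]<.252)&(abs(H[:,0]+.046)<.03)&(abs(H[:,1])<.04)
print('tab',m.sum(),H[m].min(0),H[m].max(0),np.median(H[m],0))
m=(H[:,2]>.098)&(H[:,2]<.112)&(abs(H[:,0]+.046)<.05)&(abs(H[:,1])<.05)
print('foot',m.sum(),H[m].min(0),H[m].max(0),np.median(H[m],0))
c=cap('scene');save(c,'s21.png');pickle.dump(c,open('s21.pkl','wb'))
c=cap('top');save(c,'t21.png');pickle.dump(c,open('t21.pkl','wb'))
"; python3 chk.py t21.pkl
```

```text
hook frame [-0.1474  0.0814  0.3511] [-1.79994198e+02 -5.77496376e-03  3.63442212e+01] [ 0.6 -0.2  0.4] [ 0.   -0.04  0.01] 41.25
tab 317 [-0.05172391 -0.00103202  0.24000037] [-0.04010757  0.02118185  0.24835978] [-0.04670323  0.01221294  0.24617497]
foot 969 [-0.06879806 -0.03312558  0.09827398] [0.00358264 0.03649472 0.1119173 ] [-0.05669852  0.01062239  0.10620934]
pa grip z 0.1232 cen [0.6568 0.0492 0.1233] plate 174 0.0939
  tilt [ 0.011 -0.012]
pb grip z 0.1236 cen [ 0.6165 -0.1034  0.1236] plate 178 0.0941
  tilt [ 0.019 -0.009]
pc grip z 0.1243 cen [ 0.6045 -0.2933  0.1242] plate 168 0.0939
  tilt [-0.005 -0.018]
```

View pics/w21.png

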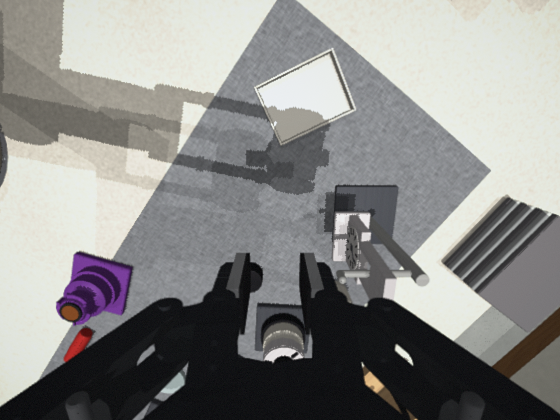

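View pics/s21.png

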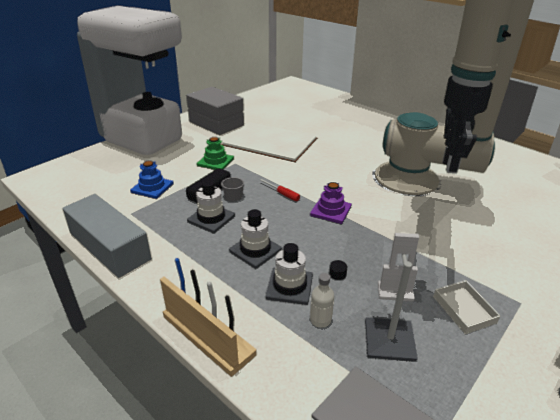

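View pics/t21.png

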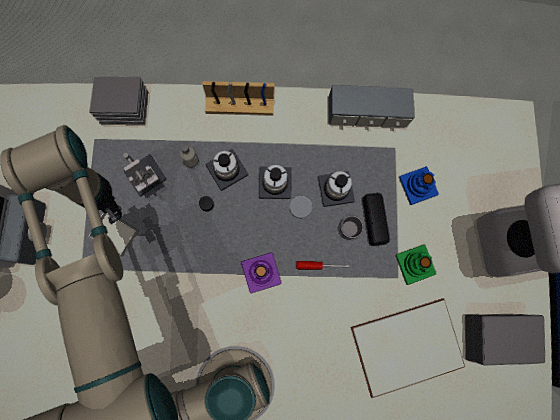

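>>> arm_command(
  series="0 0 0 0; 0 0 0 0; 0 0 0 0; 0 0 0 0; 0 0 0 0; 0 0 0 0; 0 0 0 0; 0 0 0 0",
)

```text
time: 42.4
tool_pos: [0.4671, 0.286, 0.3507]
tool_rot: [180.0, -0.0, 36.3]
contact_force: [-0.0, -0.1, 0.4]
grip_width: 0.299
```

```bash
python3 -c "
from chk import *
c=cap('top')
chk(c,dict(pa=(.6574,.0506),pb=(.619,-.1028),pc=(.6052,-.2954)))
a=pickle.load(open('t21.pkl','rb'));d=np.abs(c['image'].astype(int)-a['image']).max(2)[135:280,85:400];print('changed px',(d>60).sum())
print(r.finish_job())"
```

```text
pa grip z 0.1234 cen [0.6571 0.049  0.1231] plate 167 0.0936
  tilt [-0.021  0.002]
pb grip z 0.1233 cen [ 0.619  -0.1028  0.1234] plate 183 0.0939
  tilt [ 0.001 -0.012]
pc grip z 0.1241 cen [ 0.6052 -0.2937  0.124 ] plate 172 0.0942
  tilt [-0.019 -0.009]
changed px 1
the job is handed in; nothing more can be done
None
```

I screwed all three lids onto the three white pots, each turned clockwise until the stop showed as wrist torque of about 0.6 N·m. The gauge hangs by its eye on the hook arm with its dial facing outward. I set each lid straight into the thread gaps, so it never had to be turned back. The job was handed in at about 42 s; no verdict is reported.

**Lids:** the close wrist views put all three lid origins at about 71.2 mm above their pots, level to within 0.01 rad. The coarser top camera disagreed slightly, reading 71 to 72.2 mm with tilts up to 0.02 rad. Centring was within about 2 mm.

**Gauge:** the eye edge rests about 46 mm from the post axis. The gauge is upright and square to the arm, and the last picture shows the dial on the outer side.

**Bystanders:** no bystander looked moved in the last pictures. Two top pictures a second apart were the same in all but one pixel. The gripper was clear of everything at hand-in.

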